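# Nest the small canister in the big one and put the set away

### The arm

A 6-joint arm with a two-finger parallel gripper is mounted at the origin on the work surface. World frame = base frame: x ahead of the robot, y to its left, z up, the work surface at z = 0. Lengths are in m, angles in rad, forces in N, time in s.
With the tool pointing down it reaches from about 0.3 to 0.875 m from the base axis. Payload 6.4 kg.
Tool frame: the origin (TCP) lies midway between the tips of the shut fingers; the grasp point (between the pads) lies 19 mm behind it; y points along the fingers, z is the direction in which the jaws open and shut, and the axes are right-handed (so a half turn about y gives the same grasp; the last joint's range is limited). The gripper opens to 88 mm and grips with 3 to 60 N. Pads are 18 mm wide; open, the fingers measure 123 mm over their backs; the gripper's body (75 mm by 187 mm) begins 45 mm behind the grasp point.
Start: joints at [0.997, 0.181, 1.607, -0, 1.354, -0.206], TCP at [0.207, 0.537, 0.239] pointing down, gripper open.
Joint ranges: [-2.99, 2.99], [-0.89, 2.07], [0.3, 2.58], [-1.14, 4.28], [0, 2.63], [-3.12, 3.12]. Speed limits (rad/s): [2.57, 2.57, 3.01, 3.14, 3.14, 3.14].

### API

Orientations are given as a unit quaternion [x, y, z, w].
In Python, from workcell import sensors, viewer, arm gives the robot as it stands.
- The arm moves only by the tool jog_arm, never from a script. Its argument "increments" is a list that holds one entry, the list of rows, each a list of 7 numbers: the shift along the tool's x, y, z in cm, then the turn, a rotation vector about the tool's x, y, z in rad, then the finger opening in cm, from 0 to 8.81. In form: [[[tx, ty, tz, ax, ay, az, fingers], ...]]. A call has 1 to 10 rows; each row is the pose to reach, as a shift and turn from the pose commanded when the call began, along the tool's axes at that moment; what a row does not reach only later rows make up. A row lasts 1/10 s, in which the tool goes at most 50 mm and 8.59 degrees, less where a joint would pass 70% of its speed; a pose out of reach is approached as far as the arm can. A call with a gripper value outside its range is refused whole. The fingers move at their own pace and stop on an object; "force" is the grip in N (left out, the last holds). Time passes only in rows, so rows that repeat a pose let the fingers close. It gives the time, the measured TCP pose, the force and the opening at its end, in the units of the state.
- sensors.observe(): the state, without advancing time (a new reading comes with each control period).
- viewer.capture(name): name is "side" or "top" or "wrist"; returns the picture (400x640x3 uint8, red, green, blue); there is no depth.
- viewer.camera_model(name): a dict with "fx", "fy", "cx", "cy" (pixels), "extrinsics" (4x4, takes a point from camera to world coordinates); the wrist camera has in their place "mount" (4x4, takes a point from camera to tool coordinates, whose origin is the TCP and whose axes are the tool frame's). Camera axes: x right, y up, looking along -z (the intrinsics and any distortion apply to the point x, -y, -z); pixel columns grow to the right and rows downward; lengths in m; the calibration is good to about 2 mm. The wrist camera is an equidistant fisheye: a pixel r from the principal point sees the ray r / f radians off the axis. A picture is of the moment at which its call begins: read the wrist's pose just before it. camera_model takes no time and is no camera call.
- arm.sign_off(): hands the job in, once; it reports no verdict.
The state is a dict: "t": time; "q": joint angles; "qvel": joint speeds; "effort": joint torques, N m; "position": TCP position; "tool_rot": TCP orientation; "wrist_force": force on the tool from outside, world axes, zero at the start; "moment": the same for the moment, N m; "finger_gap": opening from 0.0 (shut) to 1.0 (fully open).
Only numpy, scipy, OpenCV 4.12 (cv2) and the standard library are available. Lean on these libraries where they do the work, as an engineer would, in place of code of your own. Each camera call takes 0.05 s, during which the arm holds its last target.

### The job

Put the nesting canisters away: stand the small closed canister upright in the bottom half of the big canister, set the tall top half over it, and twist the top clockwise (seen from above) until it locks, its wooden bar in line with the bottom half's two ears. Then carry the locked canister by its bar to the free middle place of the wooden tray and leave it standing flat there, let go. Set things down rather than dropping them, keep the bottom half upright, and leave everything else on the table where it stands.

Things in the scene. Friction and masses are not known exactly. Their poses are not given: they have to be found in the camera images.
- small_canister: Small closed aluminium canister, one solid piece: body 52 mm across, 54 mm high; upright wooden grip bar on its top, 40 mm long along its x, 12 mm thick, from 54 to 82 mm high; two tiny ears near its foot along +x and -x reach 31 mm from its axis. About 0.16 kg. Origin: centre of its underside, z up.
- bottom_half: Bottom half of the big aluminium canister, an open cup. Foot 100 mm across, 14 mm high, its top is the shoulder; above it a neck 78 mm across, 70 mm inside, up to 36 mm; inner floor at 6 mm. Two loop ears on the foot along its +x and -x reach 63 mm from the axis, 5 to 11 mm high. About 0.36 kg, stands loose, any yaw. Origin: centre of its underside, z up.
- lug (a point): One of the bottom half's two lugs, on its +y (the other is on its -y): they stick out from the neck to 44.5 mm from the axis, 24 to 29 mm above the underside, 22 degrees to each side. A rib under the clockwise end of each stops the twist. Axes as the bottom half's.
- top_half: Top half of the big canister, an upside-down aluminium cup standing on its open rim: 100 mm across (102 at the rim), inside 93 mm across and 80 mm deep, roof at 84 mm. Closed, its rim rests on the shoulder 14 mm above the bottom half's underside, and locked its x lies along the bottom half's x (a half turn makes no difference). About 0.22 kg. Origin: centre of the rim plane, z up.
- top_bar (a point): Middle of the top half's upright wooden grip bar: 60 mm long along the top half's x, 14 mm thick, from the roof at 84 mm to 116 mm above the rim; this point 105 mm above the rim. Axes as the top half's. Locked, the bar lifts the whole canister, the bottom half hanging 2 mm lower by its lugs.
- tab (a point): One of the top half's two inward tabs, on its +y (the other on -y): 4 to 8 mm above the rim, reaching in to 41 mm from the axis, 18 degrees to each side. The top goes down over the neck (2 mm play around) only if turned 50 to 125 degrees counter-clockwise from locked; then it turns clockwise, tabs under lugs (2 mm play in height), to a stop 4 degrees past locked.
- tray: Fixed wooden tray, 320 mm long along its y, 170 mm along its x, rim 20 mm high and 10 mm thick all round, floor 8 mm above the table. The jar and the clay pot stand on it, 97 to 103 mm to either side of the middle, so the free place between them is tight: the big canister's foot fits with room, its ears only if they point across the tray. Origin: centre of its underside; the free place is right above it.
- jar: Glass jar with a steel screw-top lid, 72 mm across, 126 mm high, on one end of the tray. Leave alone. Origin: centre of its underside.
- clay_pot: Lidded clay pot, 74 mm across, 108 mm high to its knob, on the other end of the tray. Leave alone. Origin: centre of its underside.
- mortar: Dark wooden mortar, 92 mm across the rim, 78 mm high, with its pestle leaning out over the rim towards its +x, up to 138 mm high and 57 mm out from the axis. Leave alone. Origin: centre of its underside.
- saucer: Lower of two stacked white ceramic saucers, 122 mm across, 16 mm high. Leave alone. Origin: centre of its underside.
- saucer_upper: Upper saucer, 110 mm across, its rim about 20 mm above the table. Leave alone. Origin: centre of its underside.
- mug: White mug, 76 mm across, 85 mm high, handle towards its +y. Leave alone. Origin: centre of its underside.
- coffee_tin: Plain sealed round tin without a grip bar, 80 mm across, 110 mm high. Leave alone. Origin: centre of its underside.
- spoon: Wooden spoon lying flat along its x, 220 mm long. Leave alone. Origin: underside, mid-length.
There are look-alikes about, which are no part of the job. What is shaped like the top_half but purple or yellow is not meant. Leave any green look-alike of the small_canister alone.

How it is judged:
By the outcome, as a careful person would: the job done as asked, in the order asked, and still so for the second after the job is handed in, with the robot touching nothing.
It also fails if it takes over 72 s, if anything falls off the work surface, if the arm or the gripper's body presses on something with over 40 N, if the wrist force passes 120 N, or if a joint passes its speed limit or range.

## Working session

There is one attempt and no reset: what is moved stays moved. The work goes in short steps, Python scripts to look and compute and a tool call to move; the robot and the scene stay as the last step left them, time stands still between calls to the robot, and variables do not carry over. Pictures are saved under pics/ and viewed, and the job is handed in when it is done.

Besides the shell and the picture viewer there is one more tool, called as name(argument=value, ...) on one line, values as JSON. jog_arm: Moves the arm, as the interface text tells. Its arguments: {"type":"object","properties":{"increments":{"type":"array","items":{"type":"array","items":{"type":"array","items":{"type":"number"}}}},"force":{"type":"number"}},"required":["increments"]}

```bash
ls; mkdir -p pics
python3 - <<'E'
from workcell import sensors, viewer, arm
import cv2, numpy as np
np.set_printoptions(precision=4,suppress=True)
s=sensors.observe(); print(s)
for n in ["side","top","wrist"]:
    im=viewer.capture(n); cv2.imwrite(f"pics/{n}0.png",im[:,:,::-1]); print(n,viewer.camera_model(n))
E
```

```text
pics
{'t': 0.0, 'q': array([ 0.9967,  0.1815,  1.608 ,  0.    ,  1.3538, -0.2063]), 'qvel': array([-0.0008, -0.0016,  0.0002,  0.0003,  0.    , -0.001 ]), 'effort': array([  0.0001, -43.3873, -34.184 ,   0.07  ,   0.0386,  -0.0001]), 'position': array([0.2064, 0.5361, 0.2378]), 'tool_rot': array([ 0.6957, -0.1295,  0.1291, -0.6946]), 'wrist_force': array([-0.0291, -0.1496, -0.3209]), 'moment': array([0.0143, 0.09  , 0.0221]), 'finger_gap': 0.9981484823858675}
side {'fx': 488.3177993350807, 'fy': 488.3177993350807, 'cx': 320.69194261466976, 'cy': 201.7569435715471, 'extrinsics': array([[ 0.818 ,  0.4101, -0.4033,  0.0525],
       [-0.5751,  0.5981, -0.5582, -0.7011],
       [ 0.0123,  0.6886,  0.7251,  0.9702],
       [ 0.    ,  0.    ,  0.    ,  1.    ]])}
top {'fx': 497.7113222257057, 'fy': 497.7113222257057, 'cx': 318.8248140095352, 'cy': 195.6377513702599, 'extrinsics': array([[-0.0818,  0.9759, -0.2025,  0.2556],
       [-0.9966, -0.081 ,  0.0123,  0.0028],
       [-0.0044,  0.2028,  0.9792,  1.4005],
       [ 0.    ,  0.    ,  0.    ,  1.    ]])}
wrist {'fx': 309.70691628693146, 'fy': 309.70691628693146, 'cx': 320.12441050740836, 'cy': 198.571464909561, 'mount': array([[-0.001 , -0.949 , -0.3153, -0.0821],
       [ 0.0002,  0.3153, -0.949 , -0.1463],
       [ 1.    , -0.001 , -0.0001, -0.0015],
       [ 0.    ,  0.    ,  0.    ,  1.    ]])}
```

View pics/top0.png

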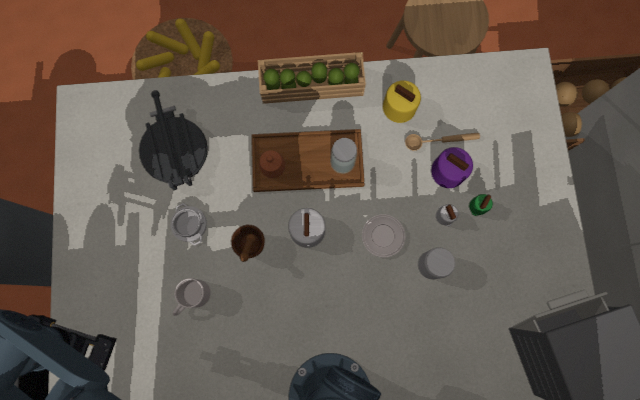

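View pics/side0.png

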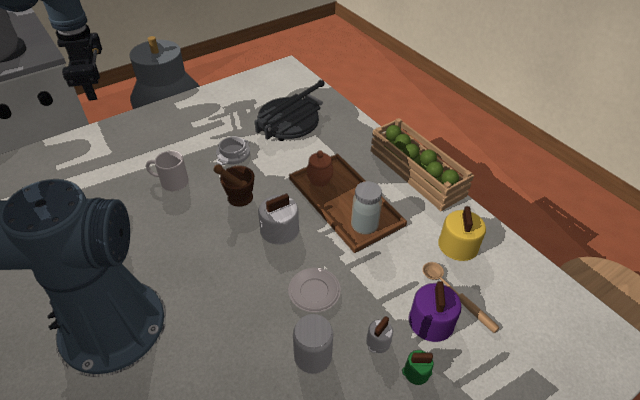

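View pics/wrist0.png

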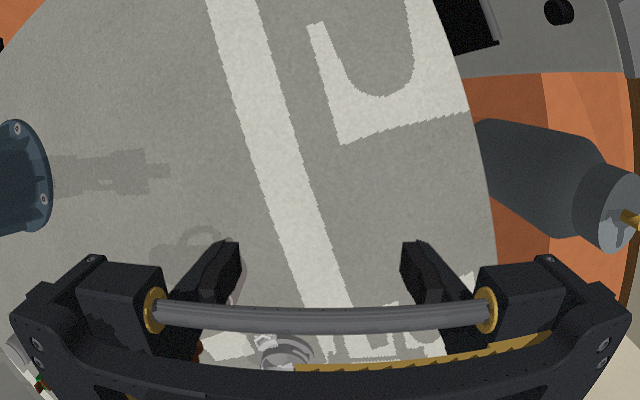

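The top view shows the bottom half at about (188,223), the top half at (306,226), the small canister at (448,213), and the tray around (307,160). The purple, yellow and green look-alikes and the tin stand apart from these. Next I'll zoom in and measure.

```bash
cat > h.py <<'E'
import numpy as np, cv2
from scipy.spatial.transform import Rotation as R
np.set_printoptions(precision=4,suppress=True)
from workcell import sensors, viewer, arm
def ray(cam,u,v,s=None):
    m=viewer.camera_model(cam)
    if cam=="wrist":
        dx,dy=u-m['cx'],v-m['cy']; r=np.hypot(dx,dy); th=r/m['fx']
        d=np.array([np.sin(th)*dx/(r+1e-9),-np.sin(th)*dy/(r+1e-9),-np.cos(th)])
        T=np.eye(4);T[:3,:3]=R.from_quat(s['tool_rot']).as_matrix();T[:3,3]=s['position']
        E=T@np.array(m['mount'])
    else:
        d=np.array([(u-m['cx'])/m['fx'],-(v-m['cy'])/m['fy'],-1]); E=np.array(m['extrinsics'])
    d=E[:3,:3]@d
    return E[:3,3],d/np.linalg.norm(d)
def onz(cam,u,v,z,s=None):
    o,d=ray(cam,u,v,s); return o+d*(z-o[2])/d[2]
def proj(cam,p,s=None):
    m=viewer.camera_model(cam); p=np.asarray(p,float)
    if cam=="wrist":
        T=np.eye(4);T[:3,:3]=R.from_quat(s['tool_rot']).as_matrix();T[:3,3]=s['position']
        E=T@np.array(m['mount'])
    else: E=np.array(m['extrinsics'])
    c=E[:3,:3].T@(p-E[:3,3]); x,y,z=c[0],-c[1],-c[2]
    if cam=="wrist":
        th=np.arctan2(np.hypot(x,y),z); h=np.hypot(x,y)+1e-12
        return np.array([m['cx']+m['fx']*th*x/h,m['cy']+m['fx']*th*y/h])
    return np.array([m['cx']+m['fx']*x/z,m['cy']+m['fy']*y/z])
def crop(im,x0,y0,x1,y1,k,fn):
    cv2.imwrite(fn,cv2.resize(im[y0:y1,x0:x1],None,fx=k,fy=k,interpolation=cv2.INTER_CUBIC))
E
python3 - <<'E'
from h import *
t=cv2.imread('pics/top0.png'); s=cv2.imread('pics/side0.png')
crop(t,150,190,350,310,4,'pics/c1.png'); crop(t,370,140,510,290,4,'pics/c2.png')
crop(s,200,120,300,250,4,'pics/c3.png'); crop(s,340,280,460,400,5,'pics/c4.png');crop(t,240,115,380,205,5,'pics/c5.png')
for n,u,v,z in [('bot',188,222,.03),('top',306,226,.1),('small',448,213,.06),('tray',307,160,.0),('mort',248,240,.07),('mug',190,293,.08),('tin',437,263,.11),('green',481,204,.06),('purple',453,165,.1)]:
    p=onz('top',u,v,z); print(n,p,np.hypot(*p[:2]))
E
```

```text
bot [0.4945 0.3548 0.03  ] 0.6085982552040583
top [0.4459 0.0268 0.1   ] 0.44674849353318696
small [ 0.4555 -0.3612  0.06  ] 0.5813654073799156
tray [0.6539 0.0109 0.    ] 0.6540341072620326
mort [0.4254 0.1853 0.07  ] 0.46402271184351696
mug [0.2982 0.3421 0.08  ] 0.45380473662701765
tin [ 0.321 -0.302  0.11 ] 0.4406800531920337
green [ 0.4728 -0.4545  0.06  ] 0.6558641941688061
purple [ 0.5788 -0.3814  0.1   ] 0.6931981633628034
```

View pics/c1.png

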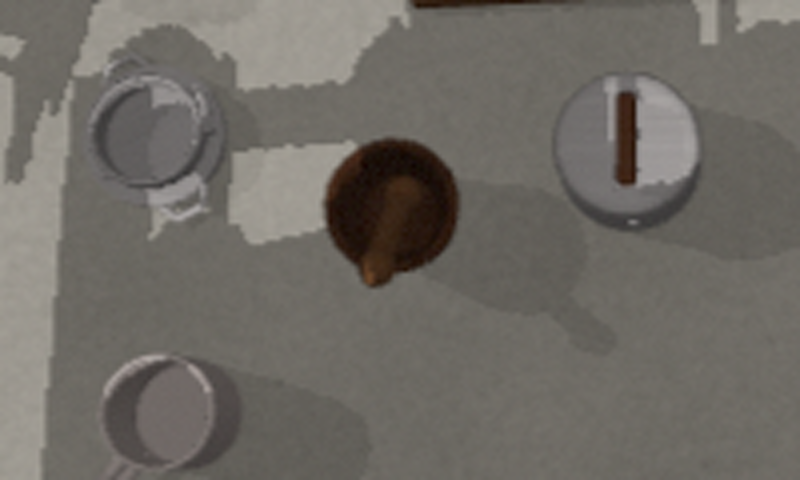

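View pics/c2.png

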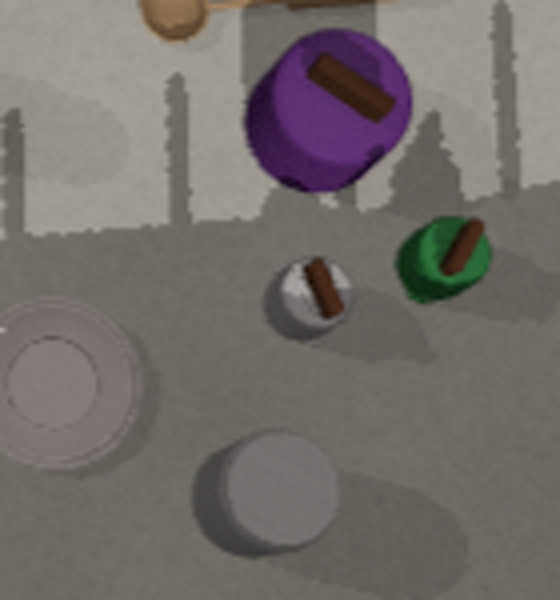

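View pics/c3.png

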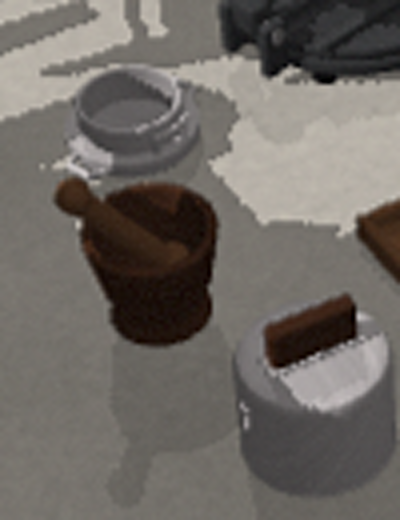

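View pics/c4.png

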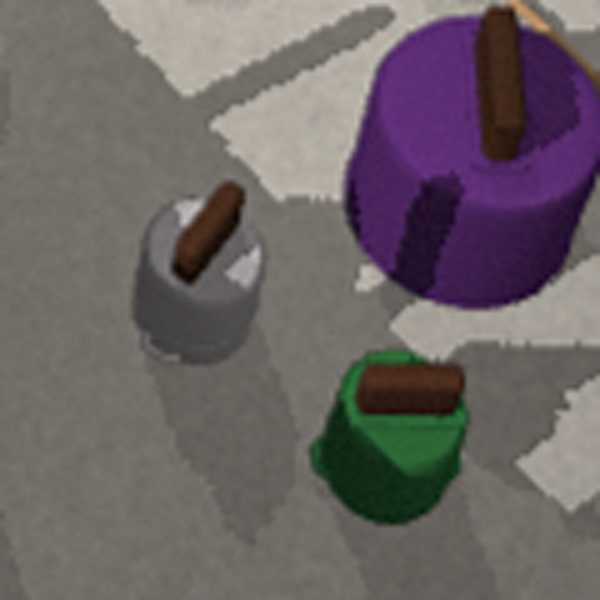

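View pics/c5.png

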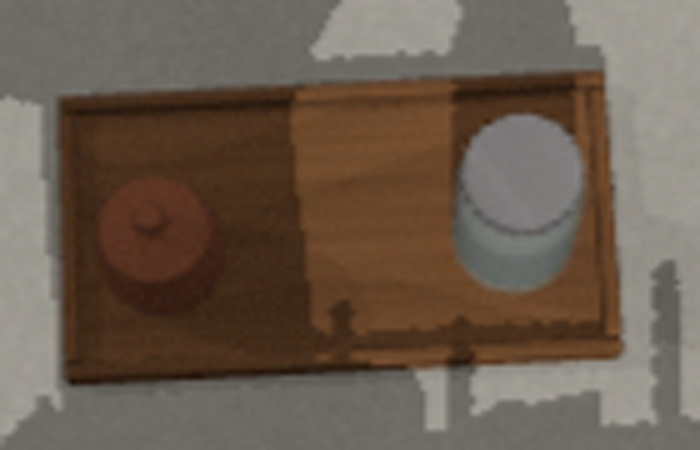

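The crops show these features:
- **Bars:** the small canister's bar runs roughly along world x, at full-image (450,213) in the top view. The top half's bar runs along x at (306,223).
- **Ears:** the bottom half's ears are near (180,208) and (194,240).
- **Tray:** the middle is free, with the pot left and the jar right.

Next I'll measure the bars and work out the first approach.

Run:
```python
from h import *
t=cv2.imread('pics/top0.png'); s=cv2.imread('pics/side0.png')
def bars(im,cam,z,box):
    x0,y0,x1,y1=box
    hsv=cv2.cvtColor(im,cv2.COLOR_BGR2HSV)
    b=im.astype(int); m=((b[:,:,2]-b[:,:,0]>15)&(b[:,:,2]<120)&(b[:,:,2]-b[:,:,1]>8)).astype(np.uint8)
    mm=np.zeros_like(m); mm[y0:y1,x0:x1]=m[y0:y1,x0:x1]
    n,l,st,c=cv2.connectedComponentsWithStats(mm)
    i=1+np.argmax(st[1:,4]); pts=np.argwhere(l==i)[:,::-1].astype(np.float32)
    r=cv2.minAreaRect(pts); print(cam,st[i],c[i],r)
    P=[onz(cam,*p,z)[:2] for p in cv2.boxPoints(r)]
    P=np.array(P); cen=P.mean(0); e1=P[1]-P[0];e2=P[2]-P[1]
    e=e1 if np.linalg.norm(e1)>np.linalg.norm(e2) else e2
    print('  world cen',cen,'len',np.linalg.norm(e1),np.linalg.norm(e2),'ang deg',np.degrees(np.arctan2(e[1],e[0]))%180)
print('small');bars(t,'top',.076,(438,198,462,228));bars(s,'side',.070,(370,310,395,340))
print('tophalf');bars(t,'top',.112,(295,205,318,240));bars(s,'side',.1,(260,185,295,215))
# tray outer corners (rim top z=.02) from crop c5 
for u,v in [(240+60/5,115+98/5),(240+604/5,115+72/5),(240+620/5,115+355/5),(240+68/5,115+382/5)]:
    print('tray',onz('top',u,v,.02))
```

```text
small
top [446 205  10  14  82] [450.5244 211.6585] ((450.4569091796875, 211.73275756835938), (14.312403678894043, 5.777483940124512), 66.80140686035156)
  world cen [ 0.4561 -0.3639] len 0.015945372986115966 0.03837804875279787 ang deg 15.459868037695202
side [375 316  14  20 140] [381.4214 325.3286] ((381.6000061035156, 325.29998779296875), (7.499189376831055, 20.218402862548828), 36.02737045288086)
  world cen [ 0.4555 -0.3649] len 0.04681125551317538 0.015532570765703092 ang deg 18.727893445081907
tophalf
top [304 213   5  24 115] [306.0174 224.4087] ((306.0, 224.5), (23.0, 4.0), 90.0)
  world cen [0.4483 0.0263] len 0.01050214145909131 0.06064264830057576 ang deg 175.5594839645986
side [266 193  23  19 233] [276.8755 202.3219] ((277.137939453125, 202.34486389160156), (10.770328521728516, 25.625957489013672), 68.19859313964844)
  world cen [0.4478 0.0278] len 0.0658350617247586 0.0361368680516748 ang deg 175.42339453154636
tray [0.7379 0.1643 0.02  ]
tray [ 0.7273 -0.1525  0.02  ]
tray [ 0.5584 -0.1448  0.02  ]
tray [0.5687 0.169  0.02  ]
```

```bash
cat >> h.py <<'E'
def down(jaw):  # tool z (jaw) at world angle jaw deg, tool y = down
    z=np.array([np.cos(np.radians(jaw)),np.sin(np.radians(jaw)),0]); y=np.array([0,0,-1.]); x=np.cross(y,z)
    return R.from_matrix(np.array([x,y,z]).T)
def plan(p,jaw,s=None):
    s=s or sensors.observe(); r=R.from_quat(s['tool_rot']); p0=np.array(s['position'])
    sh=r.inv().apply(np.array(p)-p0)*100; rv=(r.inv()*down(jaw)).as_rotvec()
    print('shift cm',sh.round(2),'rotvec',rv.round(4),'deg',np.degrees(np.linalg.norm(rv)).round(1),'dist',np.linalg.norm(sh).round(1)); return sh,rv
def where(s=None):
    s=s or sensors.observe(); m=R.from_quat(s['tool_rot']).as_matrix()
    print('t',round(s['t'],2),'pos',np.array(s['position']),'jaw',np.degrees(np.arctan2(m[1,2],m[0,2])).round(2),'tilt y',m[:,1],'F',s['wrist_force'],'M',s['moment'],'gap mm',s['finger_gap']*88.1,'q',s['q'])
    return s
E
python3 - <<'E'
from h import *
s=where()
for j in (107,-73): plan([0.456,-0.364,0.2],j)
m=R.from_quat(s['tool_rot']).as_matrix(); print(m)
E
```

```text
t 0.15 pos [0.2065 0.5362 0.238 ] jaw 68.93 tilt y [-0.0007 -0.0011 -1.    ] F [ 0.0462  0.1232 -0.4475] M [-0.0016  0.0012 -0.0266] gap mm 87.9610549781403 q [ 0.9967  0.1814  1.6077  0.      1.3538 -0.2063]
shift cm [ 55.65   3.89 -75.03] rotvec [ 0.0012 -0.6645 -0.0007] deg 38.1 dist 93.5
shift cm [ 55.65   3.89 -75.03] rotvec [0.0009 2.4771 0.0015] deg 141.9 dist 93.5
[[ 0.9331 -0.0007  0.3595]
 [-0.3595 -0.0011  0.9331]
 [-0.0003 -1.     -0.0013]]
```

Run:
```python
from h import *
plan([0.495,0.355,0.21],68.93)
```

```text
shift cm [33.44  2.8  -6.53] rotvec [ 0.0013 -0.     -0.0003] deg 0.1 dist 34.2
```

jog_arm(increments=[[[4,0.3,-0.8,0,0,0,8.8],[8.5,0.7,-1.6,0,0,0,6],[13,1.1,-2.5,0,0,0,5],[17.5,1.5,-3.4,0,0,0,4],[22,1.9,-4.3,0,0,0,4],[26.5,2.3,-5.2,0,0,0,4],[30.5,2.6,-6,0,0,0,4],[33.4,2.8,-6.5,0,0,0,4],[33.4,2.8,-6.5,0,0,0,4],[33.4,2.8,-6.5,0,0,0,4]]])

```text
t: 1.15
position: [0.495, 0.3554, 0.2101]
tool_rot: [0.695, -0.13, 0.129, -0.695]
wrist_force: [-1.3, 0.8, 0.2]
finger_gap: 0.454
```

Run:
```python
from h import *
import pickle
s=where(); im=viewer.capture('wrist')[:,:,::-1]; cv2.imwrite('pics/w1.png',im); pickle.dump(s,open('s1.pkl','wb'))
crop(im,200,80,440,280,3,'pics/w1c.png')
```

```text
t 1.15 pos [0.495  0.3554 0.2101] jaw 68.84 tilt y [-0.0014 -0.0002 -1.    ] F [-1.2811  0.8102  0.1583] M [ 0.0032 -0.0114 -0.022 ] gap mm 39.979832023872554 q [ 0.4279  0.2822  1.544   0.0004  1.3168 -0.7737]
```

View pics/w1c.png

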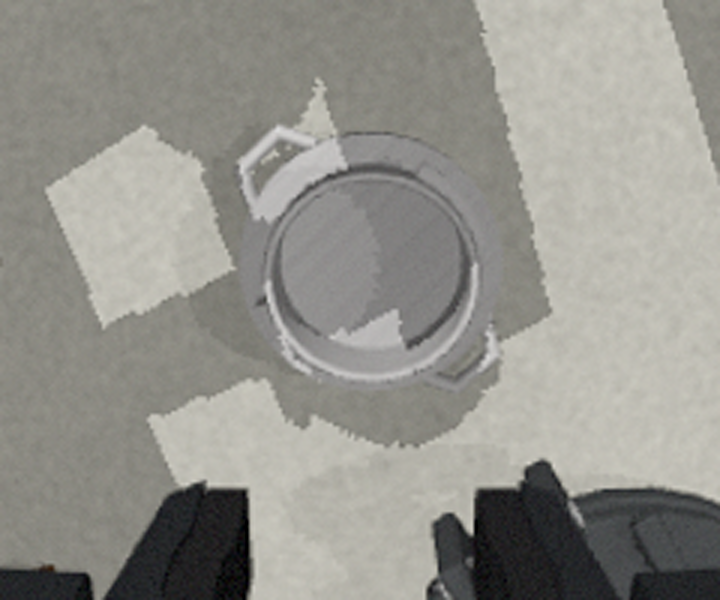

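The wrist view shows the bottom half clearly. In the full image its neck centre is near (323,170), with ears at about (294,133) and (358,202). I'll zoom in for edge points.

Run:
```python
from h import *
im=cv2.imread('pics/w1.png'); 
c=cv2.resize(im[115:215,270:375],None,fx=6,fy=6,interpolation=cv2.INTER_CUBIC)
c=cv2.convertScaleAbs(c,alpha=1.5,beta=-40)
for k in range(0,105,10):
    cv2.putText(c,str(270+k),(k*6,10),0,.35,(0,0,255),1); cv2.line(c,(k*6+3,12),(k*6+3,18),(0,0,255),1)
for k in range(0,100,10):
    cv2.putText(c,str(115+k),(0,k*6+6),0,.35,(0,255,0),1); cv2.line(c,(26,k*6+3),(32,k*6+3),(0,255,0),1)
cv2.imwrite('pics/w1d.png',c)
```

```text
(no output)
```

View pics/w1d.png

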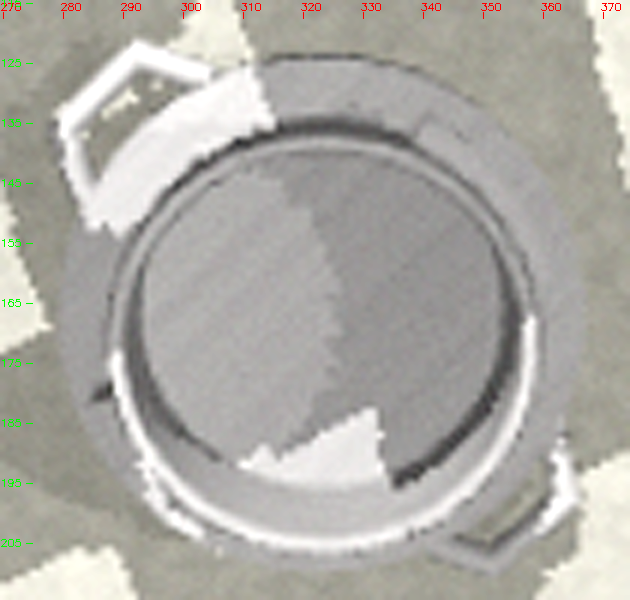

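Run:
```python
from h import *
import pickle
from scipy.optimize import least_squares
s=pickle.load(open('s1.pkl','rb'))
def W(pts,z): return np.array([onz('wrist',270+(x+.5)/6-.5,115+(y+.5)/6-.5,z,s)[:2] for x,y in pts])
def circ(P):
    f=least_squares(lambda q:np.hypot(P[:,0]-q[0],P[:,1]-q[1])-q[2],[*P.mean(0),.04]); print('circle',f.x,'res',f.fun); return f.x
n=circ(W([(325,137),(325,552),(109,330),(538,330),(165,190),(180,480),(480,190),(480,478)],.036))
f=circ(W([(325,55),(325,573),(62,300),(584,300)],.014))
E=W([(100,82),(535,535)],.009); print(E, np.linalg.norm(E-n[:2],axis=1),np.degrees(np.arctan2(*(E[0]-E[1])[::-1])), E.mean(0))
V=W([(138,42),(62,122),(488,570),(577,500)],.011); print(V,np.linalg.norm(V-n[:2],axis=1))
# top cam check
print(onz('top',188,223,.036))
```

```text
circle [0.4904 0.3596 0.038 ] res [-0.0013  0.0012  0.0003 -0.0001  0.0012 -0.0016  0.0005 -0.0003]
circle [0.4914 0.3591 0.05  ] res [ 0.0005  0.0004 -0.0004 -0.0004]
[[0.4341 0.3364]
 [0.548  0.3826]] [0.0608 0.062 ] -157.89296739410906 [0.491  0.3595]
[[0.4297 0.3461]
 [0.4383 0.3272]
 [0.5508 0.3715]
 [0.5433 0.3928]] [0.0621 0.0613 0.0616 0.0625]
[0.4906 0.3533 0.036 ]
```

Run:
```python
from h import *
plan([0.456,-0.364,0.20],107)
```

```text
shift cm [ 22.32   1.04 -68.56] rotvec [ 0.0002 -0.6647 -0.0012] deg 38.1 dist 72.1
```

jog_arm(increments=[[[0.9,0,-2.7,0,0,0,4],[2.2,0.1,-6.9,0,-0.05,0,4],[3.6,0.2,-11.2,0,-0.1,0,4],[5.1,0.2,-15.7,0,-0.15,0,4],[6.6,0.3,-20.2,0,-0.2,0,4],[8.1,0.3,-24.7,0,-0.25,0,4],[9.6,0.4,-29.2,0,-0.3,0,4],[11.1,0.5,-33.7,0,-0.35,0,4],[12.6,0.5,-38.2,0,-0.4,0,4],[14,0.6,-42.7,0,-0.45,0,4]]])

```text
t: 2.2
position: [0.4718, -0.0932, 0.2052]
tool_rot: [0.707, 0.031, -0.03, -0.706]
wrist_force: [-0.0, 0.8, 0.6]
finger_gap: 0.454
```

Run:
```python
from h import *
where();plan([0.456,-0.364,0.20],107)
```

```text
t 2.2 pos [ 0.4718 -0.0932  0.2052] jaw 94.96 tilt y [ 0.0012 -0.0001 -1.    ] F [-0.0381  0.7548  0.6065] M [ 0.0357 -0.0452 -0.042 ] gap mm 39.972757068054925 q [-0.4429  0.0005  1.8729  0.0004  1.2671 -2.1004]
shift cm [ -3.91   0.52 -26.84] rotvec [ 0.0004 -0.2101  0.0011] deg 12.0 dist 27.1
```

jog_arm(increments=[[[-0.5,0,-4,0,-0.03,0,4],[-1.2,0.1,-8.5,0,-0.07,0,4],[-1.9,0.2,-13,0,-0.11,0,4],[-2.6,0.3,-17.5,0,-0.15,0,4],[-3.3,0.4,-22,0,-0.18,0,4],[-3.9,0.5,-25.5,0,-0.21,0,4],[-3.9,0.5,-26.8,0,-0.21,0,4],[-3.9,0.5,-26.8,0,-0.21,0,4],[-3.9,0.5,-26.8,0,-0.21,0,4]]])

```text
t: 3.1
position: [0.4557, -0.3613, 0.1996]
tool_rot: [-0.699, -0.103, 0.103, 0.7]
wrist_force: [-0.3, 1.0, -0.5]
finger_gap: 0.46
```

```bash
cat >> h.py <<'E'
import pickle
def look(name,box=None,k=6,cam='wrist'):
    s=where(); im=viewer.capture(cam)[:,:,::-1].copy(); cv2.imwrite(f'pics/{name}.png',im); pickle.dump(s,open(f'{name}.pkl','wb'))
    zoom(name,box,k)
def zoom(name,box,k=6,out='c'):
    im=cv2.imread(f'pics/{name}.png')
    if box is None: return
    x0,y0,x1,y1=box
    c=cv2.convertScaleAbs(cv2.resize(im[y0:y1,x0:x1],None,fx=k,fy=k,interpolation=cv2.INTER_CUBIC),alpha=1.4,beta=-25)
    for a in range((x0+9)//10*10,x1,10):
        q=int((a-x0+.5)*k); cv2.putText(c,str(a),(q,10),0,.35,(0,0,255),1); cv2.line(c,(q,12),(q,18),(0,0,255),1)
    for a in range((y0+9)//10*10,y1,10):
        q=int((a-y0+.5)*k); cv2.putText(c,str(a),(0,q),0,.35,(0,255,0),1); cv2.line(c,(26,q),(32,q),(0,255,0),1)
    cv2.imwrite(f'pics/{name}{out}.png',c)
def Wp(pts,z,s): return np.array([onz('wrist',u,v,z,s)[:2] for u,v in pts])
def circ(P,r0=.04):
    from scipy.optimize import least_squares
    f=least_squares(lambda q:np.hypot(P[:,0]-q[0],P[:,1]-q[1])-q[2],[*P.mean(0),r0]); print('circle',f.x,'res',f.fun); return f.x
def barpts(name,box,z,cam='wrist',thr=8):
    im=cv2.imread(f'pics/{name}.png').astype(int); s=pickle.load(open(f'{name}.pkl','rb'))
    x0,y0,x1,y1=box
    m=((im[:,:,2]-im[:,:,0]>15)&(im[:,:,2]-im[:,:,1]>thr)).astype(np.uint8); mm=np.zeros_like(m); mm[y0:y1,x0:x1]=m[y0:y1,x0:x1]
    n,l,st,c=cv2.connectedComponentsWithStats(mm); i=1+np.argmax(st[1:,4]); pts=np.argwhere(l==i)[:,::-1].astype(np.float32)
    r=cv2.minAreaRect(pts); P=np.array([onz(cam,*p,z,s)[:2] for p in cv2.boxPoints(r)])
    e=[P[1]-P[0],P[2]-P[1]]; L=[np.linalg.norm(a) for a in e]; a=e[int(np.argmax(L))]
    print('px',st[i],r,'cen',P.mean(0),'sizes',np.array(L),'ang',np.degrees(np.arctan2(a[1],a[0]))%180)
E
python3 - <<'E'
from h import *
look('w2',(250,110,380,220),6)
barpts('w2',(250,110,380,220),.082)
E
```

```text
t 3.1 pos [ 0.4557 -0.3613  0.1996] jaw 106.8 tilt y [-0.0003  0.0012 -1.    ] F [-0.29    0.9885 -0.4651] M [ 0.0799 -0.0038  0.0016] gap mm 40.48814181683021 q [-0.8746  0.2328  1.6273  0.0006  1.2825 -2.7388]
px [310 166  13  45 567] ((316.0, 188.0), (44.0, 12.0), 90.0) cen [ 0.4525 -0.3672] sizes [0.0104 0.0408] ang 16.957200113706836
```

View pics/w2c.png

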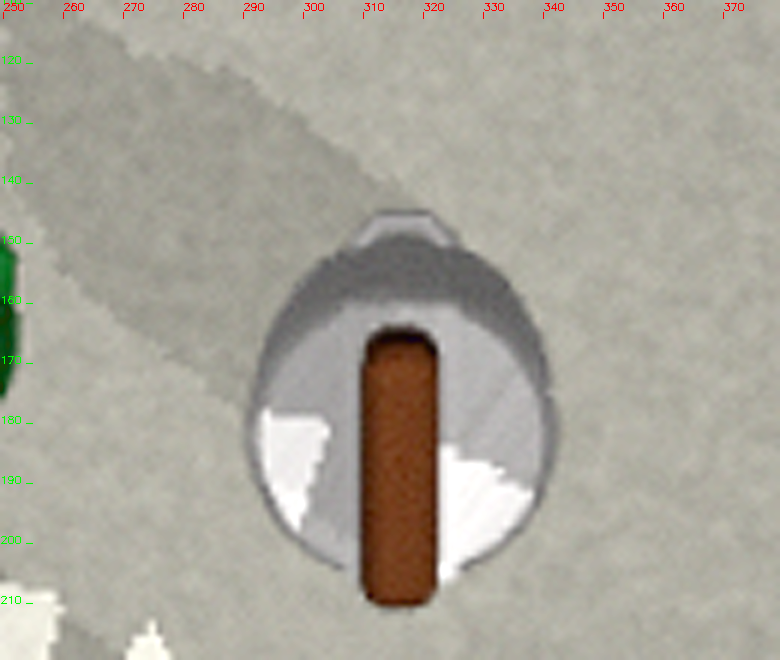

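The small canister's bar is centred at (316,188) and vertical in the image, with a measured length of 40.8 mm against 40 mm given. I'll descend onto it.

Run:
```python
from h import *
plan([0.4525,-0.3672,0.059],107)
```

```text
shift cm [-0.49 14.06 -0.5 ] rotvec [-0.001  -0.0029  0.0001] deg 0.2 dist 14.1
```

jog_arm(increments=[[[-0.3,2.5,-0.3,0,0,0,4],[-0.5,6,-0.5,0,0,0,4],[-0.5,9.5,-0.5,0,0,0,4],[-0.5,12.5,-0.5,0,0,0,4],[-0.5,14.1,-0.5,0,0,0,4],[-0.5,14.1,-0.5,0,0,0,4],[-0.5,14.1,-0.5,0,0,0,0.8],[-0.5,14.1,-0.5,0,0,0,0.6],[-0.5,14.1,-0.5,0,0,0,0.6],[-0.5,14.1,-0.5,0,0,0,0.6]]], force=25)

```text
t: 4.15
position: [0.4523, -0.3698, 0.0598]
tool_rot: [0.7, 0.103, -0.103, -0.699]
wrist_force: [-0.7, 2.0, -1.0]
finger_gap: 0.133
```

jog_arm(increments=[[[0,0,0,0,0,0,0.6],[0,-1,0,0,0,0,0.6],[0,-4,0,0,0,0,0.6],[0,-8,0,0,0,0,0.6],[0,-11,0,0,0,0,0.6],[0,-12,0,0,0,0,0.6],[0,-12,0,0,0,0,0.6]]])

```text
t: 4.85
position: [0.4525, -0.3703, 0.1805]
tool_rot: [0.701, 0.104, -0.102, -0.699]
wrist_force: [0.3, 0.9, -1.8]
finger_gap: 0.134
```

Run:
```python
from h import *
look('w3',(230,130,410,290),4)
```

```text
t 4.85 pos [ 0.4525 -0.3703  0.1805] jaw 106.74 tilt y [ 0.0022 -0.0027 -1.    ] F [ 0.2987  0.8684 -1.7629] M [-0.0226 -0.0097 -0.0145] gap mm 11.816772714154387 q [-0.8886  0.2569  1.6388 -0.      1.2424 -2.7516]
```

View pics/w3c.png

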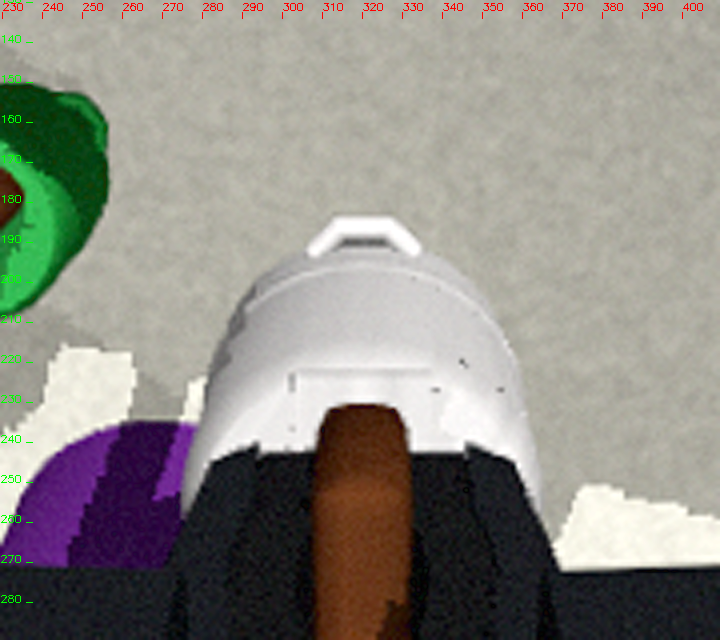

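The small canister is gripped at 11.8 mm opening, with about 1.7 N of extra weight, and it hangs straight. I'll carry it high to the bottom half.

Run:
```python
from h import *
plan([0.4896,0.3589,0.24],106.74);plan([0.4896,0.3589,0.115],106.74)
```

```text
shift cm [24.59 -6.16 68.66] rotvec [ 0.0002 -0.0001  0.0001] deg 0.0 dist 73.2
shift cm [24.59  6.34 68.66] rotvec [ 0.0002 -0.0001  0.0001] deg 0.0 dist 73.2
```

jog_arm(increments=[[[0.4,-2,1.1,0,0,0,0.6],[1.2,-4,3.4,0,0,0,0.6],[2.3,-6,6.4,0,0,0,0.6],[3.6,-6.2,10,0,0,0,0.6],[5,-6.2,14,0,0,0,0.6],[6.4,-6.2,18,0,0,0,0.6],[7.9,-6.2,22,0,0,0,0.6],[9.3,-6.2,26,0,0,0,0.6],[10.7,-6.2,30,0,0,0,0.6],[12.2,-6.2,34,0,0,0,0.6]]])

```text
t: 5.9
position: [0.4693, -0.0068, 0.2382]
tool_rot: [-0.699, -0.101, 0.104, 0.7]
wrist_force: [0.6, 0.4, -2.0]
finger_gap: 0.132
```

Run:
```python
from h import *
where();plan([0.4896,0.3589,0.24],106.74);
```

```text
t 5.9 pos [ 0.4693 -0.0068  0.2382] jaw 106.72 tilt y [-0.004   0.0011 -1.    ] F [ 0.5712  0.3574 -1.982 ] M [ 0.0206 -0.0101 -0.0375] gap mm 11.636645358151537 q [-0.2682 -0.0585  1.8605 -0.0001  1.3437 -2.1308]
shift cm [12.47 -0.14 34.44] rotvec [-0.0022 -0.0004 -0.0036] deg 0.2 dist 36.6
```

jog_arm(increments=[[[1.4,0,4,0,0,0,0.6],[2.8,0,8,0,0,0,0.6],[4.3,0,12,0,0,0,0.6],[5.7,0,16,0,0,0,0.6],[7.2,0,20,0,0,0,0.6],[8.6,0,24,0,0,0,0.6],[10,0,28,0,0,0,0.6],[11.2,1,31.5,0,0,0,0.6],[12,3,33.8,0,0,0,0.6],[12.4,5,34.6,0,0,0,0.6]]])

```text
t: 6.9
position: [0.4882, 0.3603, 0.1873]
tool_rot: [0.7, 0.103, -0.105, -0.699]
wrist_force: [-0.0, 0.2, -2.3]
finger_gap: 0.13
```

jog_arm(increments=[[[0,2,0,0,0,0,0.6],[0,4,0,0,0,0,0.6],[0,5,0,0,0,0,0.6],[0,5,0,0,0,0,0.6],[0,5,0,0,0,0,0.6]]])

```text
t: 7.4
position: [0.4898, 0.3581, 0.1403]
tool_rot: [0.7, 0.103, -0.103, -0.699]
wrist_force: [0.7, 0.3, -0.9]
finger_gap: 0.13
```

Run:
```python
from h import *
look('w4',(230,110,410,290),4)
plan([0.4896,0.3589,0.115],106.74)
```

```text
t 7.4 pos [0.4898 0.3581 0.1403] jaw 106.73 tilt y [-0.0009 -0.0004 -1.    ] F [ 0.6962  0.283  -0.9005] M [ 0.0951 -0.0049  0.0056] gap mm 11.443109302611475 q [ 0.4359  0.3519  1.6049  0.      1.1857 -1.4268]
shift cm [-0.06  2.62  0.07] rotvec [-0.0001 -0.0002  0.0007] deg 0.0 dist 2.6
```

View pics/w4c.png

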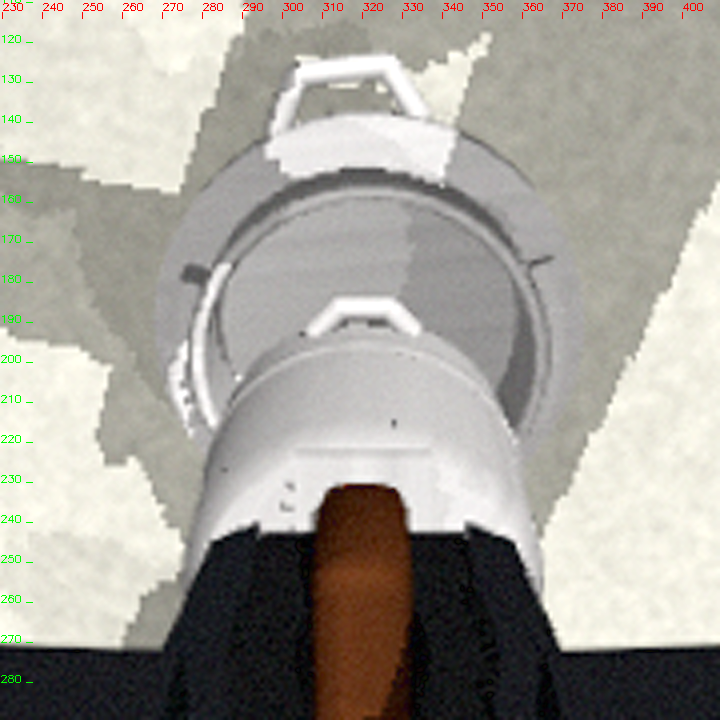

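The canister hangs over the cup: its foot ear is near (316,185) and the cup rim top near (319,157). I'll measure both in this view before lowering.

Run:
```python
from h import *
zoom('w4',(260,130,375,225),7,'d')
```

```text
(no output)
```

View pics/w4d.png

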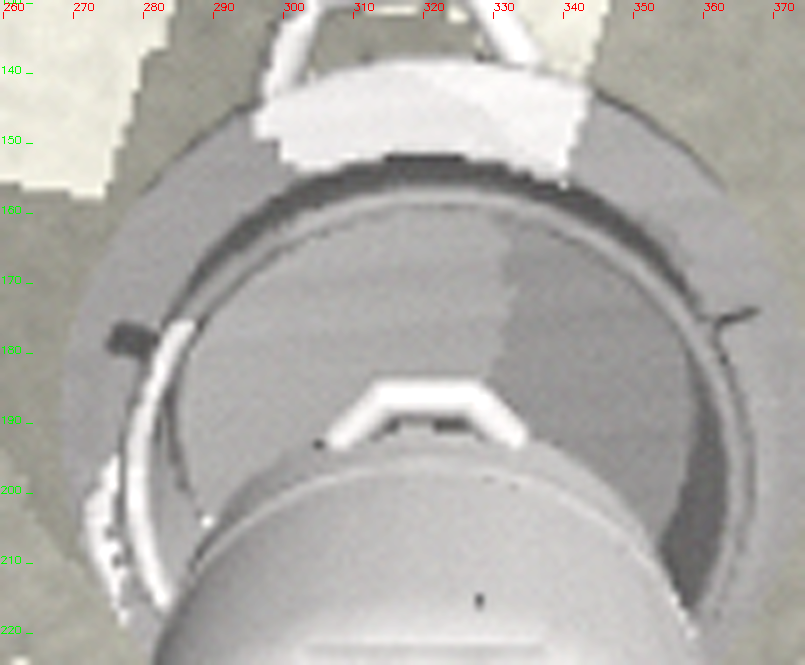

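Run:
```python
from h import *
s=pickle.load(open('w4.pkl','rb'))
def C(l): return [(260+(x+.5)/7-.5,130+(y+.5)/7-.5) for x,y in l]
T=R.from_quat(s['tool_rot']).as_matrix()
def tool(p,z): return T.T@(np.array([*p,z])-s['position'])
n=circ(Wp(C([(425,187),(165,330),(122,440),(757,470),(620,235),(240,255)]),.036,s))
f=circ(Wp(C([(425,60),(165,175),(68,330),(715,180),(785,300)]),.014,s))
from scipy.optimize import least_squares
P=Wp(C([(270,460),(235,495),(320,445),(530,445),(590,470),(640,515)]),.0815,s)
g=least_squares(lambda q:np.hypot(P[:,0]-q[0],P[:,1]-q[1])-.026,P.mean(0)+np.array([.0,.02])*0+T[:2,0]*.026); print('can',g.x,g.fun,'tool',tool(g.x,.0815)*1000)
for h in (.004,.008):
    e=Wp(C([(430,380)]),.0805+h,s)[0]; print('ear tip tool mm',tool(e,.0805+h)*1000)
print('neck in tool',tool(n[:2],.036)*1000)
```

```text
circle [0.4923 0.3595 0.0394] res [-0.0001  0.0001  0.0001 -0.0002  0.0004 -0.0003]
circle [0.491  0.3585 0.0498] res [ 0.0002 -0.0005  0.0003  0.0003 -0.0002]
can [0.4941 0.3585] [ 0.0006  0.0002 -0.0006 -0.0007  0.0002  0.0006] tool [ 4.3046 58.8292 -0.8238]
ear tip tool mm [-26.3426  55.8587  -0.5605]
ear tip tool mm [-27.4619  51.8598  -0.5699]
neck in tool [  2.8893 104.3304   0.6862]
```

jog_arm(increments=[[[-0.2,1,0.1,0,0,0,0.6],[-0.2,2.5,0.1,0,0,0,0.6],[-0.2,4,0.1,0,0,0,0.6],[-0.2,5,0.1,0,0,0,0.6],[-0.2,6,0.1,0,0,0,0.6],[-0.2,6.7,0.1,0,0,0,0.6],[-0.2,7.1,0.1,0,0,0,0.6],[-0.2,7.3,0.1,0,0,0,0.6],[-0.2,7.3,0.1,0,0,0,0.6]]])

```text
t: 8.35
position: [0.4878, 0.3587, 0.0677]
tool_rot: [-0.7, -0.103, 0.103, 0.7]
wrist_force: [-0.6, -0.6, -1.0]
finger_gap: 0.133
```

Run:
```python
from h import *
look('w5',(230,110,410,290),4)
```

```text
t 8.35 pos [0.4878 0.3587 0.0677] jaw 106.75 tilt y [ 0.0001  0.     -1.    ] F [-0.5847 -0.5636 -0.992 ] M [ 0.0319  0.0042 -0.0254] gap mm 11.754200843116777 q [ 0.4383  0.4471  1.6424 -0.      1.052  -1.4247]
```

View pics/w5c.png

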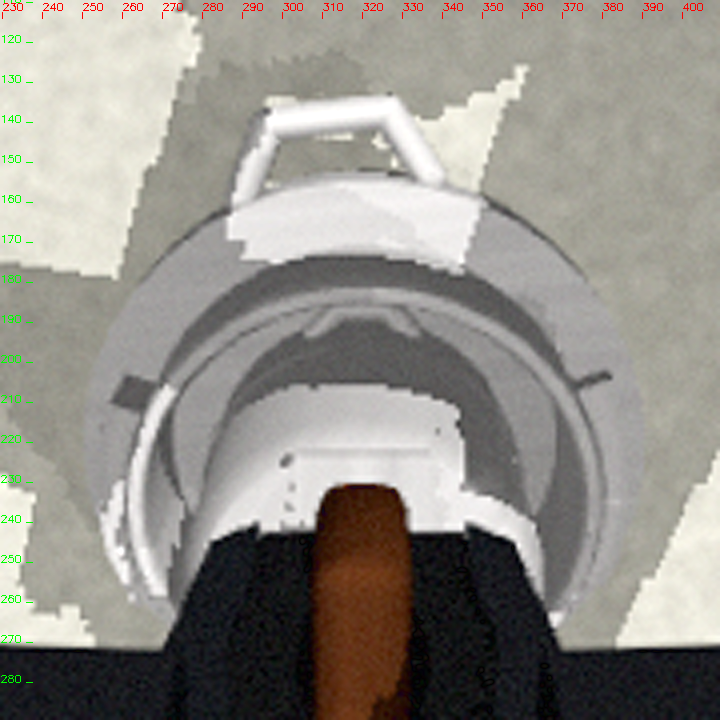

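The canister is inside the cup: its foot ear shows within the rim at (318,188). I'll lower the last 2 mm, then open.

jog_arm(increments=[[[0,0.1,0,0,0,0,0.6],[0,0.2,0,0,0,0,0.6],[0,0.2,0,0,0,0,0.6]]])

```text
t: 8.7
position: [0.4877, 0.3587, 0.0658]
tool_rot: [-0.7, -0.103, 0.103, 0.7]
wrist_force: [0.0, 0.2, -2.3]
finger_gap: 0.135
```

jog_arm(increments=[[[0,0,0,0,0,0,1.4],[0,0,0,0,0,0,2],[0,0,0,0,0,0,3],[0,-0.5,0,0,0,0,3.5],[0,-2,0,0,0,0,3.5],[0,-5,0,0,0,0,3.5],[0,-9,0,0,0,0,3.5],[0,-13,0,0,0,0,3.5],[0,-14.5,0,0,0,0,3.5],[0,-14.5,0,0,0,0,3.5]]])

```text
t: 9.7
position: [0.4893, 0.3595, 0.2146]
tool_rot: [-0.699, -0.105, 0.101, 0.7]
wrist_force: [-0.2, 0.7, 0.3]
finger_gap: 0.393
```

Run:
```python
from h import *
look('w6',(255,110,385,225),6)
barpts('w6',(255,110,385,225),.088)
```

```text
t 9.7 pos [0.4893 0.3595 0.2146] jaw 106.75 tilt y [ 0.006   0.0028 -1.    ] F [-0.2023  0.6894  0.3101] M [0.0553 0.0159 0.0042] gap mm 34.63762583649627 q [ 0.4384  0.2682  1.5521 -0.      1.3146 -1.4247]
px [314 165  13  46 518] ((320.0, 187.5), (45.0, 12.0), 90.0) cen [0.488  0.3579] sizes [0.0108 0.0432] ang 17.132642108623376
```

View pics/w6c.png

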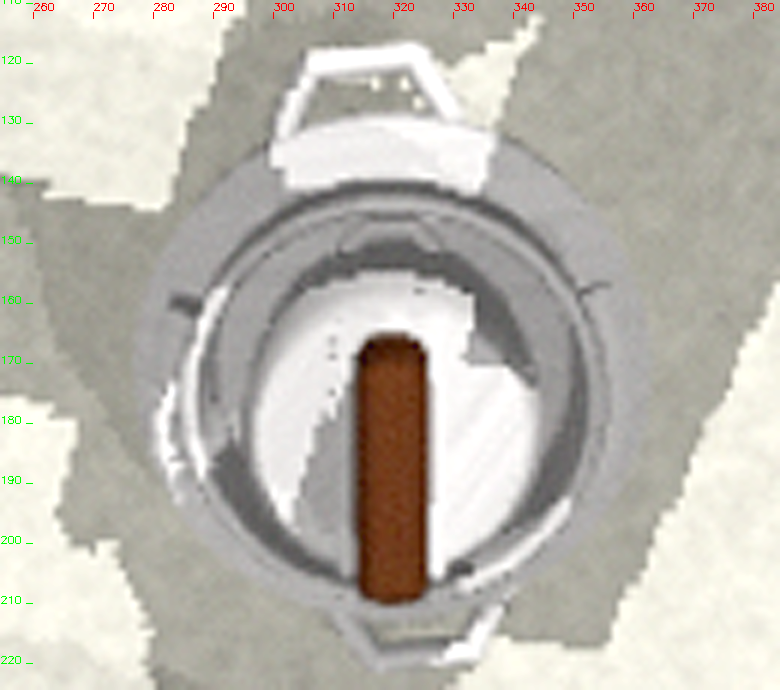

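The small canister stands upright in the cup. I'll re-measure the cup centre and ear axis now the arm has settled.

Run:
```python
from h import *
viewer.capture('wrist')
look('w7',(262,105,372,225),6)
```

```text
t 9.8 pos [0.4871 0.3584 0.2098] jaw 106.74 tilt y [-0.0009 -0.0004 -1.    ] F [ 1.5725 -0.5556 -0.7454] M [ 0.0669  0.0013 -0.0011] gap mm 34.81844131466792 q [ 0.4383  0.2725  1.5567 -0.      1.3134 -1.4247]
```

View pics/w7c.png

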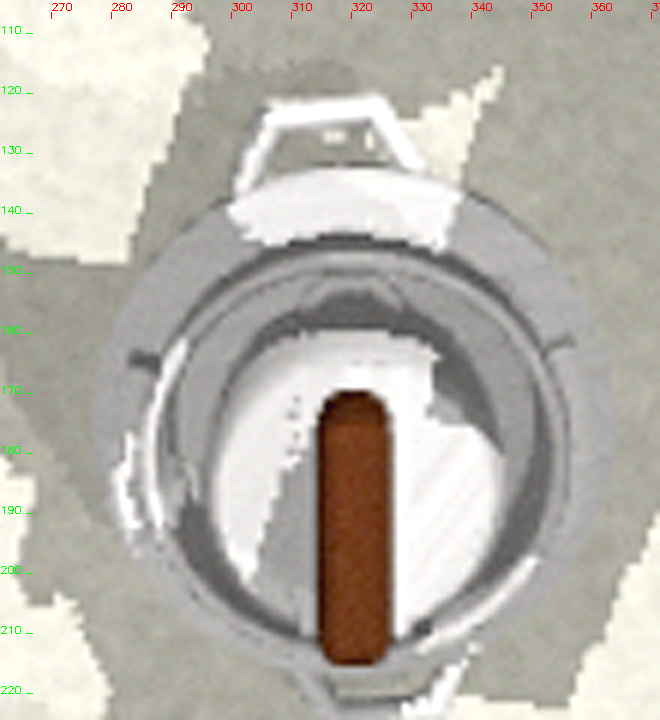

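Run:
```python
from h import *
zoom('w7',(290,195,370,240),9,'e')
```

```text
(no output)
```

View pics/w7e.png

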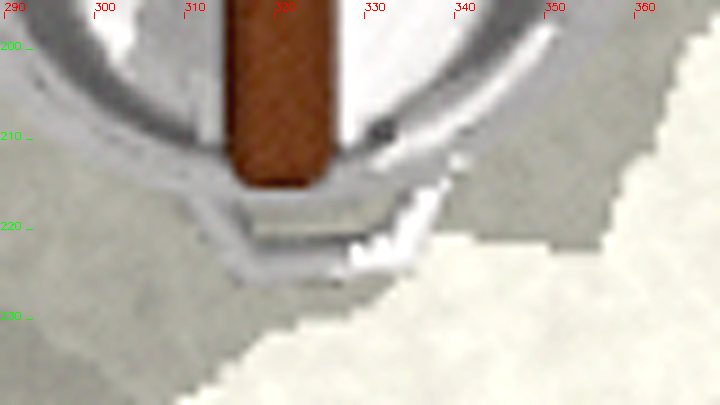

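Run:
```python
from h import *
s=pickle.load(open('w7.pkl','rb'))
def C(l,x0=262,y0=105,k=6): return [(x0+(x+.5)/k-.5,y0+(y+.5)/k-.5) for x,y in l]
n=circ(Wp(C([(350,250),(152,420),(572,430),(500,300),(205,300)]),.036,s))
f=circ(Wp(C([(345,163),(96,400),(612,400),(170,237),(535,237)]),.014,s))
a=Wp(C([(268,108),(380,95)])+C([(245,280),(412,268)],290,195,9),.009,s); print(a)
A=a[:2].mean(0);B=a[2:].mean(0); print(A,B,(A+B)/2,np.linalg.norm(A-B),np.degrees(np.arctan2(*(B-A)[::-1]))%180)
print('edge perp', np.degrees(np.arctan2(*(a[1]-a[0])[::-1]))%180-90,np.degrees(np.arctan2(*(a[3]-a[2])[::-1]))%180-90)
barpts('w7',(255,110,385,225),.088)
```

```text
circle [0.4902 0.3594 0.0381] res [-0.0006 -0.0007  0.0003 -0.0002  0.0012]
circle [0.4894 0.3582 0.0492] res [ 0.0001 -0.0001  0.0001  0.0001 -0.0002]
[[0.4373 0.3259]
 [0.429  0.3451]
 [0.5527 0.3726]
 [0.5444 0.3937]]
[0.4332 0.3355] [0.5486 0.3832] [0.4909 0.3593] 0.12483672794720975 22.447910528904618
edge perp 23.370637074612887 21.235405104874943
px [315 170  13  46 559] ((321.0, 192.5), (45.0, 12.0), 90.0) cen [0.4878 0.3582] sizes [0.0107 0.0428] ang 17.185740743523738
```

Cup centre is (0.4905, 0.3593) and the ear axis is 22.3°, in agreement with the first look. On to the top half.

Run:
```python
from h import *
plan([0.448,0.027,0.235],85.5)
```

```text
shift cm [-13.25  -2.57 -30.6 ] rotvec [ 0.001   0.3707 -0.0029] deg 21.2 dist 33.4
```

jog_arm(increments=[[[-1,-0.5,-2.4,0,0,0,3.5],[-2.8,-1.5,-6.4,0,0.06,0,3.5],[-4.6,-2.5,-10.6,0,0.12,0,3.5],[-6.4,-2.5,-14.8,0,0.18,0,3.5],[-8.2,-2.5,-19,0,0.24,0,3.5],[-10,-2.5,-23.2,0,0.3,0,3.5],[-11.7,-2.5,-27,0,0.36,0,3.5],[-13,-2.5,-29.9,0,0.37,0,3.5],[-13.2,-2.5,-30.6,0,0.37,0,3.5],[-13.2,-2.5,-30.6,0,0.37,0,3.5]]])

```text
t: 10.85
position: [0.4487, 0.027, 0.2342]
tool_rot: [-0.706, 0.029, -0.027, 0.707]
wrist_force: [-0.0, 0.7, -0.6]
finger_gap: 0.399
```

jog_arm(increments=[[[0,0,0,0,0,0,3.5]]])

```text
t: 10.95
position: [0.449, 0.0285, 0.2347]
tool_rot: [-0.706, 0.028, -0.027, 0.707]
wrist_force: [0.1, 0.4, 0.8]
finger_gap: 0.395
```

Run:
```python
from h import *
look('w8',(250,110,390,230),5)
barpts('w8',(250,110,390,230),.116)
```

```text
t 10.95 pos [0.449  0.0285 0.2347] jaw 85.56 tilt y [-0.002   0.0009 -1.    ] F [0.1067 0.4467 0.799 ] M [0.0727 0.0344 0.031 ] gap mm 34.815081636703816 q [-0.202  -0.1041  1.9102  0.0005  1.3377 -1.6954]
px [311 154  15  68 978] ((318.0, 187.5), (67.0, 14.0), 90.0) cen [0.4447 0.0256] sizes [0.0121 0.0625] ang 175.8795275706401
```

View pics/w8c.png

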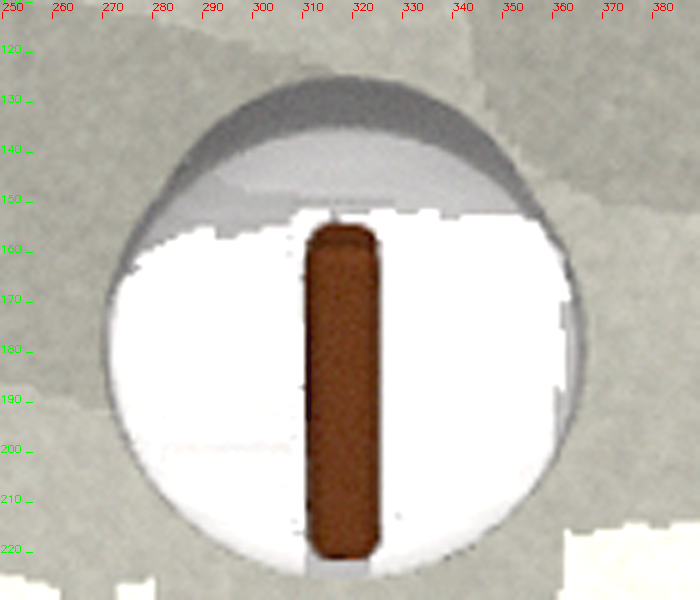

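The top half's bar is vertical in the image: u = 318, with its top face from about row 158 to row 221. The roof circle is centred near (318,181).

Run:
```python
from h import *
s=pickle.load(open('w8.pkl','rb'))
def C(l,x0=250,y0=110,k=5): return [(x0+(x+.5)/k-.5,y0+(y+.5)/k-.5) for x,y in l]
a=Wp(C([(343,240),(343,558)]),.116,s); print(a,a.mean(0),np.linalg.norm(a[0]-a[1]))
r=circ(Wp(C([(343,128),(107,345),(583,345),(345,577),(190,210),(180,505),(510,505)]),.084,s))
p=a.mean(0); plan([*p,.10],85.7); plan([*((p+r[:2])/2),.10],85.7)
T=R.from_quat(s['tool_rot']).as_matrix()
print(T.T@(np.array([*p,.116])-s['position'])*1000,T.T@(np.array([*r[:2],.084])-s['position'])*1000)
```

```text
[[0.4167 0.0279]
 [0.476  0.0233]] [0.4464 0.0256] 0.059524257925383545
circle [0.4475 0.0263 0.0461] res [ 0.0007  0.0021  0.001   0.0001 -0.0026 -0.0002 -0.0011]
shift cm [-0.24 13.5  -0.34] rotvec [-0.0006 -0.0016 -0.0015] deg 0.1 dist 13.5
shift cm [-0.18 13.5  -0.3 ] rotvec [-0.0006 -0.0016 -0.0015] deg 0.1 dist 13.5
[ -2.1793 118.7002  -3.135 ] [ -1.0221 150.6985  -2.4044]
```

jog_arm(increments=[[[-0.2,3,-0.3,0,0,0,3.5],[-0.2,7,-0.3,0,0,0,3.5],[-0.2,11,-0.3,0,0,0,3.5],[-0.2,13.5,-0.3,0,0,0,3.5],[-0.2,14.6,-0.3,0,0,0,3.5],[-0.2,14.6,-0.3,0,0,0,2.5],[-0.2,14.6,-0.3,0,0,0,1.0],[-0.2,14.6,-0.3,0,0,0,0.8],[-0.2,14.6,-0.3,0,0,0,0.8],[-0.2,14.6,-0.3,0,0,0,0.8]]], force=50)

```text
t: 12.0
position: [0.4481, 0.0248, 0.0908]
tool_rot: [0.707, -0.027, 0.028, -0.707]
wrist_force: [0.3, 1.2, 2.7]
finger_gap: 0.151
```

Run:
```python
from h import *
where()
```

```text
t 12.0 pos [0.4481 0.0248 0.0908] jaw 85.54 tilt y [ 0.0023 -0.0001 -1.    ] F [0.3214 1.1892 2.6578] M [ 0.2995 -0.0129  0.0644] gap mm 13.328910636078492 q [-0.2106  0.0985  2.036   0.0004  1.0048 -1.7038]
```

jog_arm(increments=[[[0,0,0,0,0,0,0.8],[0,-0.7,0,0,0,0,0.8],[0,-2.5,0,0,0,0,0.8],[0,-6,0,0,0,0,0.8],[0,-10,0,0,0,0,0.8],[0,-14,0,0,0,0,0.8],[0,-17,0,0,0,0,0.8],[0,-17.5,0,0,0,0,0.8],[0,-17.5,0,0,0,0,0.8],[0,-17.5,0,0,0,0,0.8]]])

```text
t: 13.0
position: [0.446, 0.0249, 0.2626]
tool_rot: [-0.706, 0.029, -0.026, 0.707]
wrist_force: [0.0, 0.1, -3.5]
finger_gap: 0.153
```

Run:
```python
from h import *
look('w9',(220,140,420,300),4)
```

```text
t 13.0 pos [0.446  0.0249 0.2626] jaw 85.53 tilt y [-0.0034  0.0006 -1.    ] F [ 0.0142  0.1381 -3.4931] M [0.0263 0.0122 0.0201] gap mm 13.47627252224138 q [-0.211  -0.1371  1.8822 -0.0001  1.4    -1.7037]
```

View pics/w9c.png

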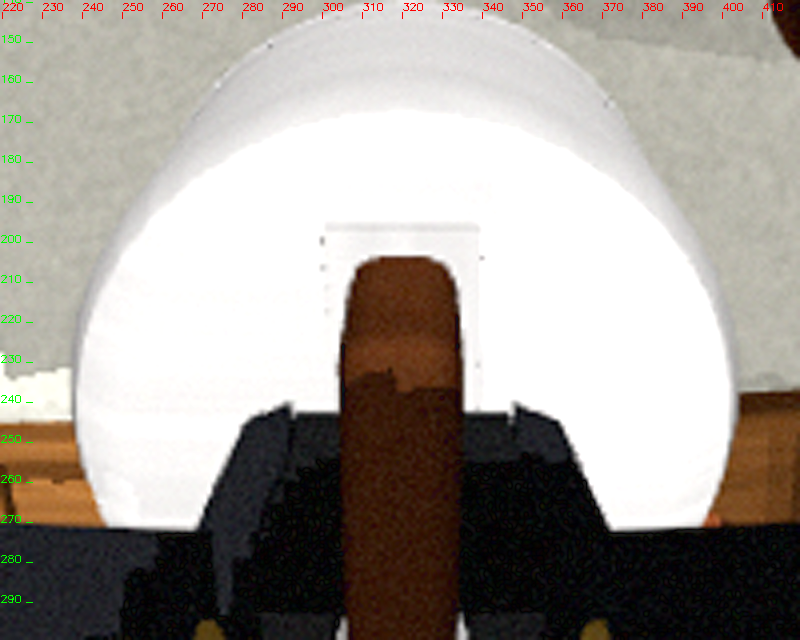

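The top half hangs level in the grip. The rim arc's apex is near (320,142), the roof edge's apex near (320,167), and the sides near u = 238 and u = 404. Now its axis in the tool frame.

Run:
```python
from h import *
from scipy.optimize import least_squares
m=viewer.camera_model('wrist'); M=np.array(m['mount'])
def tp(u,v,yt): # point on tool plane y=yt
    dx,dy=u-m['cx'],v-m['cy']; r=np.hypot(dx,dy); th=r/m['fx']
    d=M[:3,:3]@np.array([np.sin(th)*dx/r,-np.sin(th)*dy/r,-np.cos(th)]); o=M[:3,3]
    p=o+d*(yt-o[1])/d[1]; return np.array([p[0],p[2]])*1000
for name,pts,yt,r in [('roof',[(320,166.8),(238.7,240),(404.3,240),(262,192),(380,191)],.0068-0.0,50),('rim',[(320,142),(273,163),(366.5,163),(293,149),(347,149)],.0908-.0,51)]:
    P=np.array([tp(*p,yt) for p in pts]); 
    f=least_squares(lambda q:np.hypot(*(P-q).T)-r,[0,0]); print(name,f.x,f.fun)
    f=least_squares(lambda q:np.hypot(*(P-q[:2]).T)-q[2],[0,0,r]); print(name,f.x,f.fun)
```

```text
roof [ 3.1852 -0.5493] [ 1.7417 -2.3086 -2.2905 -0.485  -0.4775]
roof [-1.0039 -0.5586 46.8288] [ 0.7245  0.1344  0.1643 -0.4936 -0.5295]
rim [ 2.0635 -1.6412] [ 0.6037 -0.04   -0.1134 -0.3366 -0.2092]
rim [ 1.0641 -1.6425 50.1427] [ 0.4616  0.1308  0.0568 -0.3895 -0.2597]
```

The hand-eye calibration may carry about 1–2 mm of bias, and this fit has only 2 mm of play. So I'll view the bottom half from two different yaws with the top in hand, which lets the bias cancel.

Run:
```python
from h import *
plan([0.580,0.352,0.265],85.53)
```

```text
shift cm [10.82 -0.29 33.65] rotvec [-0.0005  0.     -0.0041] deg 0.2 dist 35.3
```

jog_arm(increments=[[[0.7,0,2.2,0,0,0,0.8],[2,-0.3,6.2,0,0,0,0.8],[3.4,-0.3,10.6,0,0,0,0.8],[4.8,-0.3,15,0,0,0,0.8],[6.2,-0.3,19.3,0,0,0,0.8],[7.6,-0.3,23.7,0,0,0,0.8],[9,-0.3,28,0,0,0,0.8],[10.3,-0.3,32,0,0,0,0.8],[10.8,-0.3,33.6,0,0,0,0.8],[10.8,-0.3,33.6,0,0,0,0.8]]])

```text
t: 14.05
position: [0.5801, 0.3533, 0.2639]
tool_rot: [0.707, -0.028, 0.025, -0.706]
wrist_force: [-1.1, -1.0, -2.5]
finger_gap: 0.156
```

jog_arm(increments=[[[0,0,0,0,0,0,0.8],[0,0,0,0,0,0,0.8],[0,0,0,0,0,0,0.8]]])

```text
t: 14.35
position: [0.5808, 0.3502, 0.2675]
tool_rot: [0.707, -0.028, 0.028, -0.706]
wrist_force: [0.2, -1.1, -1.4]
finger_gap: 0.15
```

Run:
```python
from h import *
look('wA',(260,30,390,160),6)
```

```text
t 14.35 pos [0.5808 0.3502 0.2675] jaw 85.47 tilt y [-0.0005 -0.0004 -1.    ] F [ 0.2489 -1.1468 -1.4043] M [ 0.0302 -0.0167 -0.0045] gap mm 13.245897002952983 q [ 0.3681  0.3879  1.2901 -0.0002  1.4643 -1.1236]
```

View pics/wAc.png

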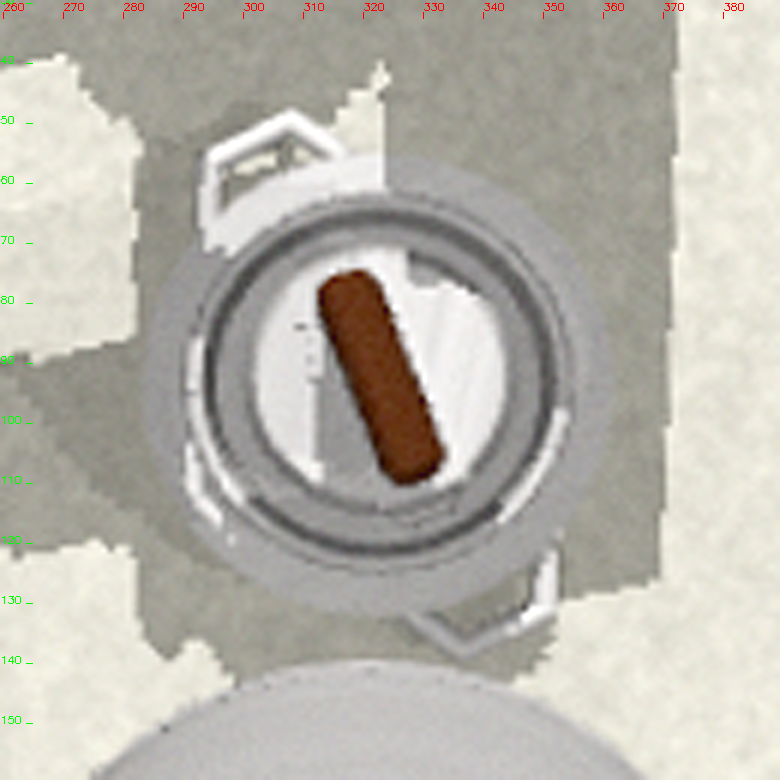

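View A looks straight down on the bottom half. In crop pixels its centre is near (379,384), and the ears are at (249,133) and (508,631). Next is view B at the insertion yaw.

Run:
```python
from h import *
plan([0.510,0.271,0.266],12.3)
```

```text
shift cm [-6.45  0.19 -8.47] rotvec [0.0001 1.2771 0.0001] deg 73.2 dist 10.6
```

jog_arm(increments=[[[-0.6,0,-0.8,0,0.1,0,0.8],[-1.3,0,-1.7,0,0.24,0,0.8],[-2,0,-2.6,0,0.38,0,0.8],[-2.7,0,-3.5,0,0.52,0,0.8],[-3.4,0,-4.4,0,0.66,0,0.8],[-4.1,0,-5.3,0,0.8,0,0.8],[-4.8,0,-6.3,0,0.94,0,0.8],[-5.5,0,-7.3,0,1.08,0,0.8],[-6.1,0,-8.1,0,1.2,0,0.8],[-6.4,0,-8.5,0,1.277,0,0.8]]])

```text
t: 15.4
position: [0.5101, 0.2704, 0.2683]
tool_rot: [-0.55, 0.445, -0.445, 0.55]
wrist_force: [-0.5, 0.1, -2.2]
finger_gap: 0.151
```

jog_arm(increments=[[[0,0,0,0,0,0,0.8],[0,0,0,0,0,0,0.8],[0,0,0,0,0,0,0.8]]])

```text
t: 15.7
position: [0.5108, 0.2716, 0.2679]
tool_rot: [-0.551, 0.443, -0.443, 0.551]
wrist_force: [-0.1, 0.3, -2.7]
finger_gap: 0.156
```

Run:
```python
from h import *
look('wB',(260,30,390,160),6)
```

```text
t 15.7 pos [0.5108 0.2716 0.2679] jaw 12.45 tilt y [ 0.0005  0.0002 -1.    ] F [-0.1165  0.315  -2.6614] M [-0.0524  0.0537  0.0037] gap mm 13.765106448344962 q [0.2836 0.1647 1.5658 0.0001 1.4105 0.0663]
```

View pics/wBc.png

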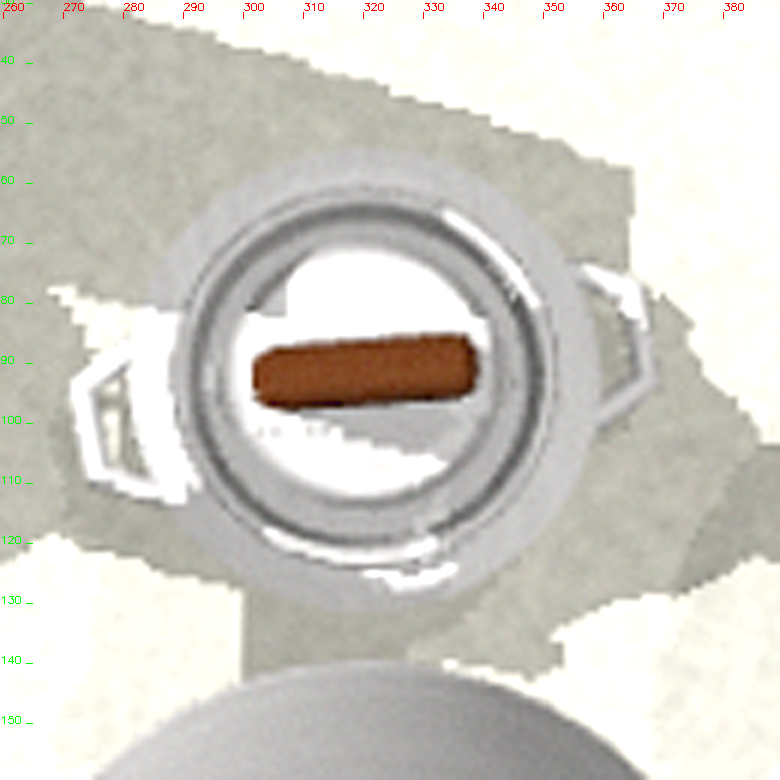

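Run:
```python
from h import *
for i in range(4):
    s=sensors.observe(); print(s['t'],s['position'],s['q'],s['wrist_force']); im=viewer.capture('wrist')[:,:,::-1]; cv2.imwrite(f'pics/wB{i}.png',im); pickle.dump(s,open(f'wB{i}.pkl','wb'))
def C(l,x0=260,y0=30,k=6): return [(x0+(x+.5)/k-.5,y0+(y+.5)/k-.5) for x,y in l]
for nm,N,F,E in [('wA',[(378,192),(378,572),(187,385),(570,380)],[(380,155),(380,614),(145,385),(612,385)],[(293,112),(205,155),(465,652),(550,610)]),
 ('wB',[(368,185),(368,567),(178,375),(555,375)],[(368,150),(368,611),(597,390),(530,218)],[(75,390),(95,478),(638,278),(655,378)])]:
    s=pickle.load(open(nm+'.pkl','rb')); T=R.from_quat(s['tool_rot']).as_matrix(); print(nm)
    n=circ(Wp(C(N),.036,s)); f=circ(Wp(C(F),.014,s)); e=Wp(C(E),.009,s); A=e[:2].mean(0);B=e[2:].mean(0)
    print('ears',(A+B)/2,np.linalg.norm(A-B),np.degrees(np.arctan2(*(B-A)[::-1]))%180)
    print('neck tool',T.T@(np.array([*n[:2],.036])-s['position'])*1e3,'foot tool',T.T@(np.array([*f[:2],.014])-s['position'])*1e3)
```

```text
15.75 [0.5108 0.2717 0.2678] [0.2837 0.165  1.5657 0.     1.4105 0.0666] [-0.2294  0.2025 -2.5904]
15.8 [0.5107 0.2717 0.2677] [0.2839 0.1652 1.5657 0.     1.4106 0.0668] [ 0.2786  0.0166 -2.5695]
15.85 [0.5107 0.2717 0.2677] [ 0.2839  0.1653  1.5657 -0.      1.4106  0.0671] [-0.3181  0.46   -2.6393]
15.9 [0.5106 0.2717 0.2676] [0.284  0.1653 1.5658 0.     1.4106 0.0673] [-0.2666  0.5524 -2.6363]
wA
circle [0.493  0.3595 0.0386] res [ 0.0002  0.0002 -0.0002 -0.0002]
circle [0.493  0.3597 0.0496] res [ 0.0001  0.0001 -0.0001 -0.0001]
ears [0.4922 0.36  ] 0.12259503718677013 22.58655385843921
neck tool [-88.2268 231.587    2.3929] foot tool [-88.1566 253.5869   2.6093]
wB
circle [0.4916 0.359  0.0384] res [ 0.0007  0.0006 -0.0006 -0.0006]
circle [0.4909 0.3584 0.0499] res [-0.      0.     -0.0001  0.0001]
ears [0.4913 0.3594] 0.12326553611200033 23.42380644583974
neck tool [-89.4547 231.9298  -0.016 ] foot tool [-89.0656 253.9293  -0.8584]
```

Solving the two views together puts the cup centre at about (0.4915, 0.360) and the ear axis at about 22.7°. The bias comes out near 1.4 mm in x and −0.7 mm in z. The bar sits about 80° counter-clockwise of locked, so I'll move over the cup and lower partway.

Run:
```python
from h import *
plan([0.4913,0.3605,0.145],12.45)
```

```text
shift cm [-9.09 12.26  0.02] rotvec [ 0.0001 -0.0008  0.    ] deg 0.0 dist 15.3
```

jog_arm(increments=[[[-2,0,0,0,0,0,0.8],[-5,0,0,0,0,0,0.8],[-8,1,0,0,0,0,0.8],[-9.1,3,0,0,0,0,0.8],[-9.1,6,0,0,0,0,0.8],[-9.1,9,0,0,0,0,0.8],[-9.1,11.5,0,0,0,0,0.8],[-9.1,12.3,0,0,0,0,0.8],[-9.1,12.3,0,0,0,0,0.8],[-9.1,12.3,0,0,0,0,0.8]]])

```text
t: 16.95
position: [0.4919, 0.3609, 0.146]
tool_rot: [-0.55, 0.443, -0.443, 0.552]
wrist_force: [-0.5, 0.0, -1.8]
finger_gap: 0.152
```

Run:
```python
from h import *
where()
for i in range(4): viewer.capture('wrist')
look('wC',(220,80,420,260),4); plan([0.4913,0.3605,0.128],12.45)
im=viewer.capture('side')[:,:,::-1]; cv2.imwrite('pics/s1.png',im); crop(im,190,80,310,230,5,'pics/s1c.png')
```

```text
t 16.95 pos [0.4919 0.3609 0.146 ] jaw 12.38 tilt y [ 0.0017  0.0008 -1.    ] F [-0.4735  0.0403 -1.756 ] M [-0.0607 -0.0117 -0.037 ] gap mm 13.434085917476683 q [0.4387 0.3501 1.5945 0.     1.1951 0.2226]
t 17.15 pos [0.492  0.3609 0.1463] jaw 12.38 tilt y [ 0.0025  0.0012 -1.    ] F [ 0.417   0.0263 -3.0472] M [-0.0693  0.0679 -0.0107] gap mm 13.576985706641088 q [0.4386 0.3493 1.595  0.     1.1946 0.2226]
shift cm [ 0.02  1.8  -0.05] rotvec [-0.0021 -0.0013 -0.0005] deg 0.1 dist 1.8
```

View pics/wCc.png

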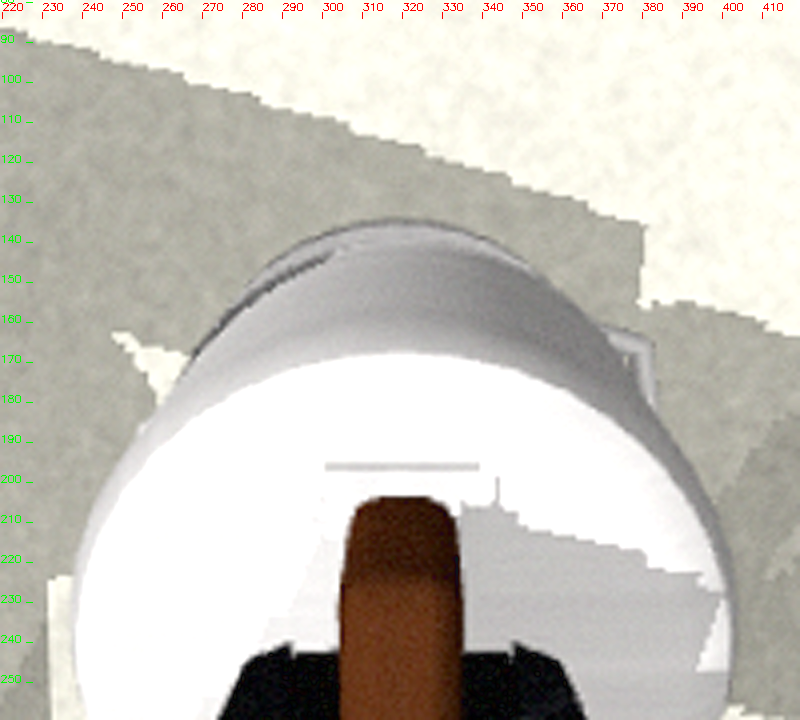

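View pics/s1c.png

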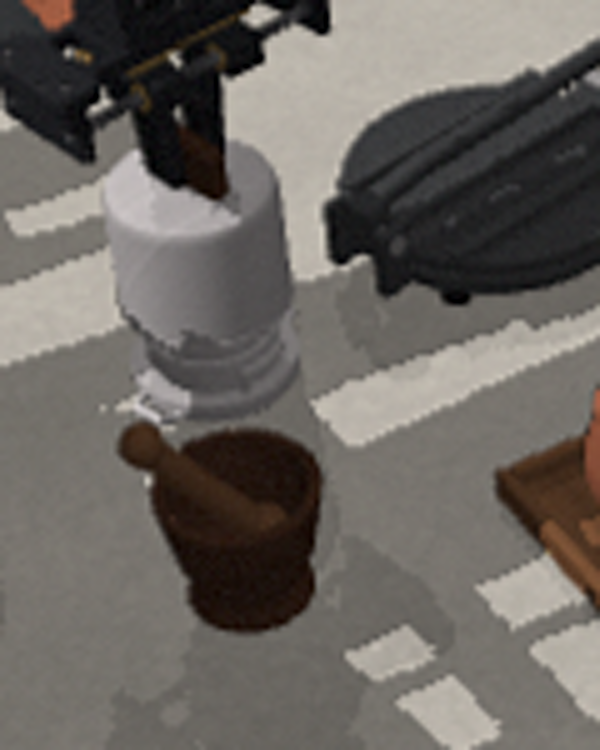

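Run:
```python
from h import *
zoom('wC',(255,125,385,195),6,'d')
```

```text
(no output)
```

View pics/wCd.png

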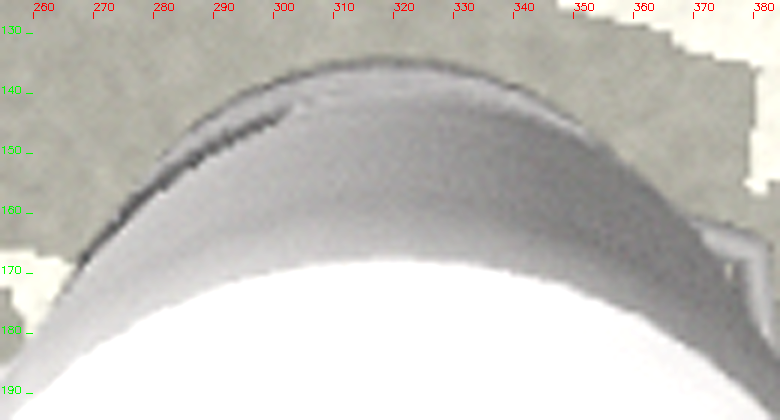

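Run:
```python
from h import *
from scipy.optimize import least_squares
s=pickle.load(open('wC.pkl','rb')); T=R.from_quat(s['tool_rot']).as_matrix()
def C(l,x0=255,y0=125,k=6): return [(x0+(x+.5)/k-.5,y0+(y+.5)/k-.5) for x,y in l]
for nm,l,z,r in [('foot',[(160,155),(210,110),(280,75),(385,57),(480,72),(560,110),(600,140)],.014,.05),('rim',[(80,262),(140,195),(200,150),(285,107),(480,103),(570,130),(650,195)],.0558,.051),('rimright',[(80,262),(140,195),(200,150),(285,107),(480,103),(570,130),(700,228),(650,185)],.0558,.051)]:
    P=Wp(C(l),z,s); f=least_squares(lambda q:np.hypot(*(P-q).T)-r,s['position'][:2]); print(nm,f.x,f.fun*1e3,'tool',T.T@(np.array([*f.x,z])-s['position'])*1e3)
```

```text
foot [0.4908 0.3597] [-0.486   0.0797  0.2479  0.3002  0.0685 -0.1918 -0.2057] tool [  0.9667 132.3269  -1.6986]
rim [0.4924 0.3592] [-0.0447 -0.3087 -0.2314  0.4882  0.0359  0.5374 -0.7019] tool [ 1.8079 90.5303 -0.1752]
rimright [0.4929 0.3596] [ 0.2536 -0.149  -0.1923  0.3763 -0.3544  0.0426  0.4718 -0.292 ] tool [ 1.5244 90.5319  0.383 ]
```

The bottom half's foot arc and the held rim look coaxial within about 1 mm, so I'll lower slowly and watch the force.

jog_arm(increments=[[[0,0.5,0,0,0,0,0.8],[0,1,0,0,0,0,0.8],[0,1.5,0,0,0,0,0.8],[0,2,0,0,0,0,0.8],[0,2.3,0,0,0,0,0.8],[0,2.6,0,0,0,0,0.8],[0,2.6,0,0,0,0,0.8]]])

```text
t: 17.95
position: [0.4908, 0.3603, 0.1181]
tool_rot: [0.551, -0.443, 0.443, -0.551]
wrist_force: [-0.5, -0.2, -2.2]
finger_gap: 0.155
```

Run:
```python
from h import *
where()
```

```text
t 17.95 pos [0.4908 0.3603 0.1181] jaw 12.38 tilt y [-0.0008 -0.0004 -1.    ] F [-0.5092 -0.2314 -2.1505] M [-0.0118  0.0509 -0.0317] gap mm 13.6839757156247 q [ 0.4386  0.3841  1.6118 -0.      1.1466  0.2226]
```

jog_arm(increments=[[[0,0.3,0,0,0,0,0.8],[0,0.6,0,0,0,0,0.8],[0,0.9,0,0,0,0,0.8],[0,1.1,0,0,0,0,0.8],[0,1.2,0,0,0,0,0.8],[0,1.2,0,0,0,0,0.8]]])

```text
t: 18.55
position: [0.491, 0.3605, 0.1065]
tool_rot: [0.551, -0.443, 0.443, -0.551]
wrist_force: [-0.1, 0.5, -1.9]
finger_gap: 0.153
```

Run:
```python
from h import *
where()
```

```text
t 18.55 pos [0.491  0.3605 0.1065] jaw 12.37 tilt y [-0.0002 -0.0001 -1.    ] F [-0.0793  0.5366 -1.8882] M [-0.0898  0.0277  0.004 ] gap mm 13.443960594928159 q [0.4386 0.3994 1.6174 0.     1.125  0.2226]
```

jog_arm(increments=[[[0,0.05,0,0,0,0,0.8],[0,0.1,0,0,0,0,0.8],[0,0.15,0,0,0,0,0.8],[0,0.15,0,0,0,0,0.8]]])

```text
t: 18.95
position: [0.491, 0.3605, 0.1052]
tool_rot: [0.551, -0.443, 0.443, -0.551]
wrist_force: [-0.4, 0.4, -3.0]
finger_gap: 0.156
```

Run:
```python
from h import *
where()
im=viewer.capture('side')[:,:,::-1]; cv2.imwrite('pics/s2.png',im); crop(im,190,80,310,230,5,'pics/s2c.png')
```

```text
t 18.95 pos [0.491  0.3605 0.1052] jaw 12.38 tilt y [-0. -0. -1.] F [-0.3856  0.4329 -3.037 ] M [-0.0739  0.0165  0.0275] gap mm 13.741753235531327 q [ 0.4387  0.4012  1.6181 -0.      1.1223  0.2227]
```

View pics/s2c.png

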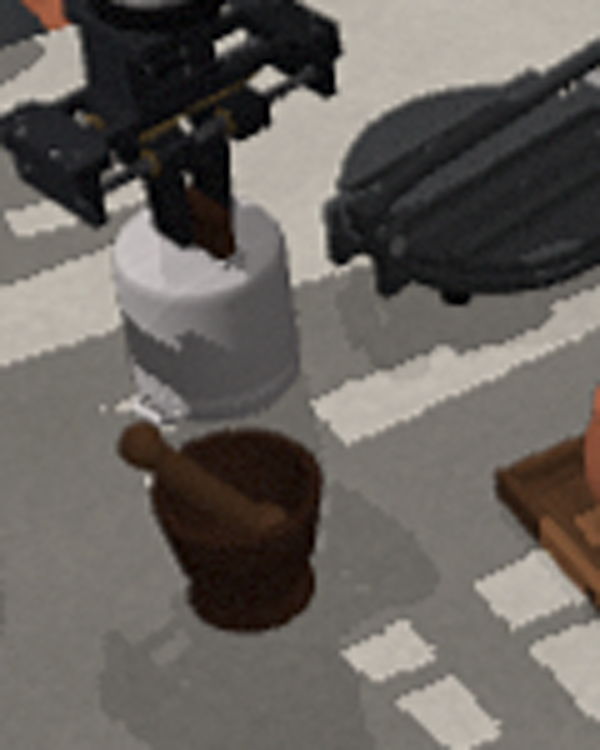

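jog_arm(increments=[[[0,0.05,0,0,0,0,0.8],[0,0.1,0,0,0,0,0.8],[0,0.1,0,0,0,0,0.8]]])

```text
t: 19.3
position: [0.4914, 0.3607, 0.1048]
tool_rot: [-0.551, 0.443, -0.443, 0.551]
wrist_force: [0.8, -0.2, 1.9]
finger_gap: 0.157
```

Run:
```python
from h import *
where()
```

```text
t 19.3 pos [0.4914 0.3607 0.1048] jaw 12.38 tilt y [ 0.0008  0.0005 -1.    ] F [ 0.778  -0.1621  1.8547] M [-0.055   0.2226  0.0175] gap mm 13.813795256448866 q [0.4387 0.402  1.6179 0.0001 1.1208 0.2226]
```

The rim touched the shoulder at TCP z = 0.1048, with about 4 N. I'll ease off 1 mm and twist clockwise in two calls.

jog_arm(increments=[[[0,-0.1,0,0,0.03,0,0.8],[0,-0.1,0,0,0.09,0,0.8],[0,-0.1,0,0,0.17,0,0.8],[0,-0.1,0,0,0.25,0,0.8],[0,-0.1,0,0,0.33,0,0.8],[0,-0.1,0,0,0.41,0,0.8],[0,-0.1,0,0,0.49,0,0.8],[0,-0.1,0,0,0.57,0,0.8],[0,-0.1,0,0,0.65,0,0.8],[0,-0.1,0,0,0.7,0,0.8]]])

```text
t: 20.3
position: [0.4908, 0.3602, 0.1049]
tool_rot: [0.365, -0.606, 0.606, -0.364]
wrist_force: [0.4, -1.0, -1.4]
finger_gap: 0.158
```

Run:
```python
from h import *
where(); plan([0.491,.3605,.1052],22.7-90)
look('wD',(220,80,420,260),4)
```

```text
t 20.3 pos [0.4908 0.3602 0.1049] jaw -27.97 tilt y [-0.0008 -0.0006 -1.    ] F [ 0.3757 -1.008  -1.4302] M [-0.1571  0.1807  0.0509] gap mm 13.918724221583105 q [ 0.4386  0.4014  1.6185 -0.0002  1.1226  0.9269]
shift cm [-0.04 -0.03  0.01] rotvec [0.0001 0.6864 0.001 ] deg 39.3 dist 0.0
t 20.3 pos [0.4908 0.3602 0.1049] jaw -27.97 tilt y [-0.0008 -0.0006 -1.    ] F [ 0.3757 -1.008  -1.4302] M [-0.1571  0.1807  0.0509] gap mm 13.918724221583105 q [ 0.4386  0.4014  1.6185 -0.0002  1.1226  0.9269]
```

View pics/wDc.png

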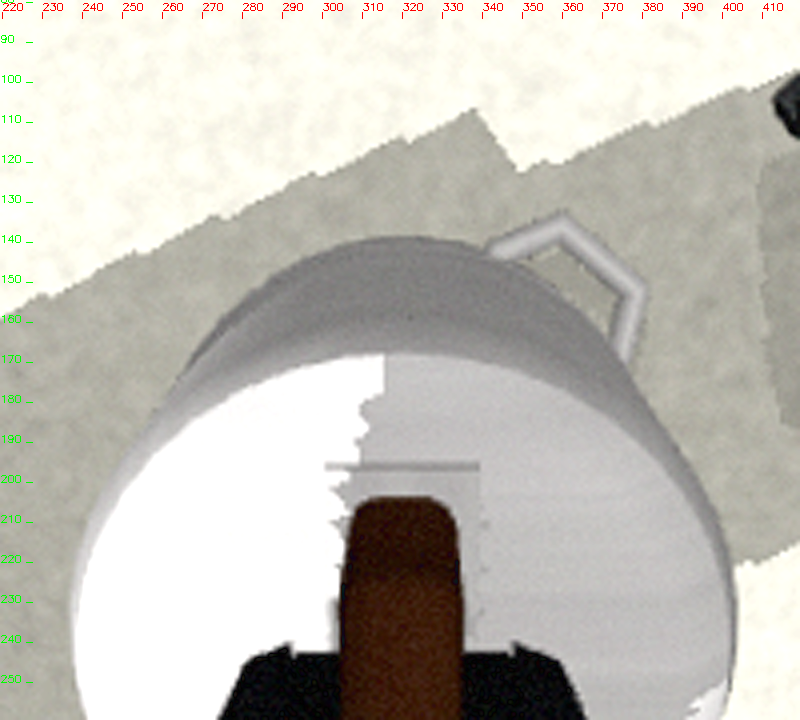

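Run:
```python
from h import *
s=pickle.load(open('wD.pkl','rb')); e=Wp([(359.5,132.8),(381,151.5)],.009,s); m=e.mean(0); print(e,m)
for c in ([.4910,.3605],[.4915,.360],[.4905,.359]): d=m-np.array(c); print(np.linalg.norm(d),np.degrees(np.arctan2(d[1],d[0]))%180)
print(np.degrees(np.arctan2(*(e[1]-e[0])[::-1]))%180-90)
```

```text
[[0.5438 0.3937]
 [0.5527 0.3724]] [0.5482 0.3831]
0.06153008119025612 21.532311983605865
0.06125192308418819 22.1390486227249
0.0625574634180824 22.64226027284008
22.54922231033332
```

The ear axis still reads about 22.3°, so the bottom half has not turned. I'll finish the twist.

jog_arm(increments=[[[0,0,0,0,0.07,0,0.8],[0,0,0,0,0.15,0,0.8],[0,0,0,0,0.23,0,0.8],[0,0,0,0,0.31,0,0.8],[0,0,0,0,0.39,0,0.8],[0,0,0,0,0.47,0,0.8],[0,0,0,0,0.55,0,0.8],[0,0,0,0,0.62,0,0.8],[0,0,0,0,0.67,0,0.8],[0,0,0,0,0.69,0,0.8]]])

```text
t: 21.35
position: [0.4908, 0.3604, 0.105]
tool_rot: [0.139, -0.693, 0.693, -0.139]
wrist_force: [0.1, -0.7, -1.6]
finger_gap: 0.154
```

Run:
```python
from h import *
look('wE',(250,90,390,180),6)
```

```text
t 21.35 pos [0.4908 0.3604 0.105 ] jaw -67.33 tilt y [-0.0006 -0.0003 -1.    ] F [ 0.1206 -0.7293 -1.6054] M [-0.0546  0.2283  0.0228] gap mm 13.532227112504671 q [0.4387 0.4014 1.6184 0.     1.1225 1.6139]
```

View pics/wEc.png

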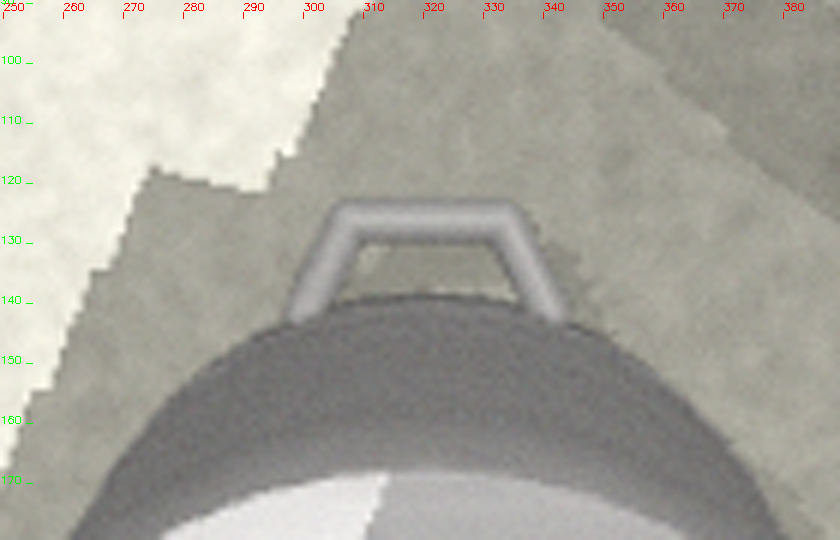

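The ear lies level in the wrist view, centred at u = 321 directly in line with the bar. The twist is aligned to within about 1°. I'll lift gently to test the lock and check the tray centre from the jar and the pot.

jog_arm(increments=[[[0,-0.2,0,0,0,0,0.8],[0,-0.5,0,0,0,0,0.8],[0,-1,0,0,0,0,0.8],[0,-1.8,0,0,0,0,0.8],[0,-2.5,0,0,0,0,0.8],[0,-2.5,0,0,0,0,0.8]]])

```text
t: 22.0
position: [0.492, 0.361, 0.1319]
tool_rot: [-0.138, 0.693, -0.693, 0.14]
wrist_force: [0.3, 1.3, -7.5]
finger_gap: 0.155
```

Run:
```python
from h import *
look('wF',(250,90,390,180),6)
im=viewer.capture('side')[:,:,::-1]; cv2.imwrite('pics/s3.png',im); crop(im,190,60,430,260,3,'pics/s3c.png')
a=onz('top',270,158.4,.116);b=onz('top',344.6,149.4,.134);print(a,b,(a+b)/2,b-a)
```

```text
t 22.0 pos [0.492  0.361  0.1319] jaw -67.26 tilt y [ 0.0026  0.0012 -1.    ] F [ 0.3153  1.255  -7.5436] M [-0.0275  0.0911 -0.0447] gap mm 13.655906206776423 q [ 0.4387  0.367   1.6036 -0.      1.1681  1.6125]
[0.6336 0.1086 0.116 ] [ 0.6366 -0.0914  0.134 ] [0.6351 0.0086 0.125 ] [ 0.003 -0.2    0.018]
```

View pics/wFc.png

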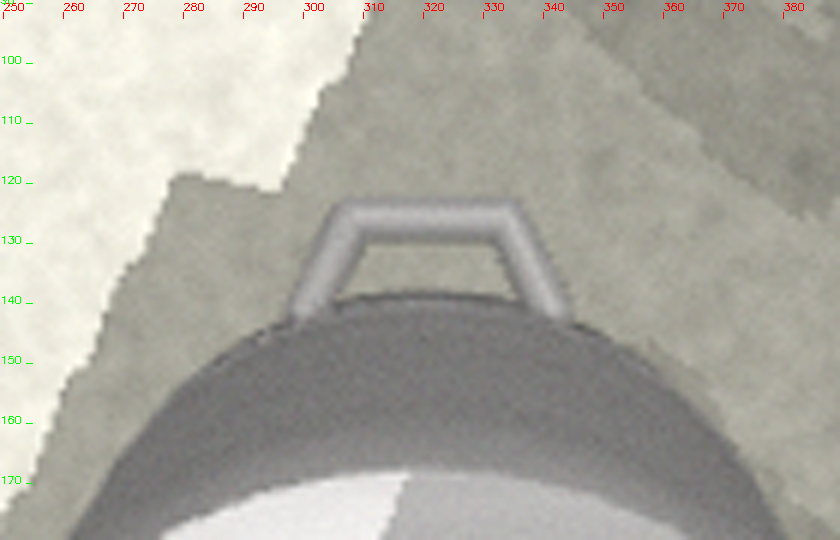

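View pics/s3c.png

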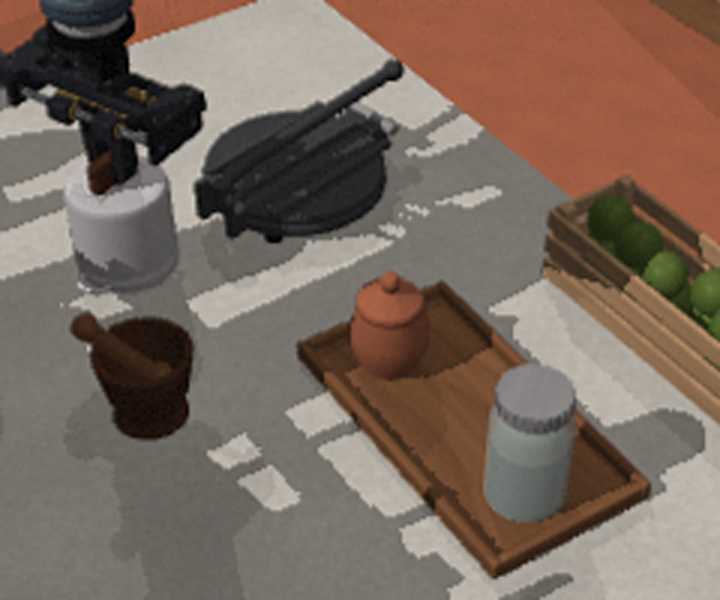

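The whole canister lifted together at 7.5 N, with the ear still aligned. The jar and pot midpoint gives y = 0.0086, which agrees with the tray corners (0.648, 0.009). I'll carry it over high.

Run:
```python
from h import *
plan([0.648,0.009,0.27],-91.9)
```

```text
shift cm [ -0.88 -13.93  38.48] rotvec [ 0.0002  0.43   -0.0008] deg 24.6 dist 40.9
```

jog_arm(increments=[[[0,-1.5,0,0,0,0,0.8],[0,-4.5,0,0,0,0,0.8],[0,-8,0.5,0,0,0,0.8],[0,-11.5,2,0,0.02,0,0.8],[-0.1,-13.5,4.5,0,0.05,0,0.8],[-0.2,-13.9,7.5,0,0.08,0,0.8],[-0.3,-13.9,11,0,0.12,0,0.8],[-0.3,-13.9,14.5,0,0.16,0,0.8],[-0.4,-13.9,18,0,0.2,0,0.8],[-0.5,-13.9,21.5,0,0.24,0,0.8]]])

```text
t: 23.1
position: [0.579, 0.1628, 0.2701]
tool_rot: [-0.055, 0.705, -0.705, 0.055]
wrist_force: [0.6, -0.1, -8.4]
finger_gap: 0.153
```

jog_arm(increments=[[[-1.4,0,3.1,0,0.04,0,0.8],[-2.7,0,6,0,0.08,0,0.8],[-3.9,0,9,0,0.11,0,0.8],[-5,0,12,0,0.14,0,0.8],[-5.6,0,14,0,0.17,0,0.8],[-5.6,0,14.8,0,0.19,0,0.8],[-5.6,0,14.8,0,0.19,0,0.8],[-5.6,0,14.8,0,0.19,0,0.8]]])

```text
t: 23.9
position: [0.6565, 0.0279, 0.2692]
tool_rot: [0.011, 0.707, -0.707, -0.012]
wrist_force: [-0.1, 0.7, -8.7]
finger_gap: 0.154
```

Run:
```python
from h import *
where(); plan([0.648,0.009,0.27],-91.9)
look('wG',(220,20,420,180),4)
```

```text
t 23.9 pos [0.6565 0.0279 0.2692] jaw -91.84 tilt y [-0.0008  0.001  -1.    ] F [-0.0802  0.7144 -8.7167] M [ 0.0201  0.1523 -0.0003] gap mm 13.52347621512757 q [-0.1382  0.3396  1.3501  0.0009  1.4529  1.4646]
shift cm [ 0.79 -0.08  1.92] rotvec [0.001  0.001  0.0009] deg 0.1 dist 2.1
t 23.9 pos [0.6565 0.0279 0.2692] jaw -91.84 tilt y [-0.0008  0.001  -1.    ] F [-0.0802  0.7144 -8.7167] M [ 0.0201  0.1523 -0.0003] gap mm 13.52347621512757 q [-0.1382  0.3396  1.3501  0.0009  1.4529  1.4646]
```

View pics/wG.png

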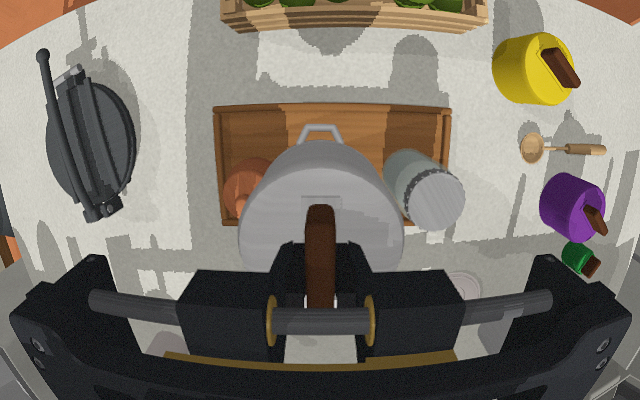

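The wrist view shows the tray's far corners near (214,108) and (451,108), with the jar and pot on either side of the canister. I'll cross-check the tray centre.

Run:
```python
from h import *
zoom('wG',(200,95,300,170),7,'l'); zoom('wG',(370,95,470,170),7,'r')
s=pickle.load(open('wG.pkl','rb'))
a=Wp([(214.5,107.5),(451.5,108.5)],.02,s); d=a[0]-a[1]; L=np.linalg.norm(d); u=d/L; print(a,L,np.degrees(np.arctan2(-u[0],u[1])))
n=np.array([-u[1],u[0]]); print('centre',a.mean(0)+n*.085)
```

```text
[[ 0.7366  0.1622]
 [ 0.7282 -0.1513]] 0.3135953781676172 -1.5322369936286153
centre [0.6474 0.0077]
```

View pics/wGl.png

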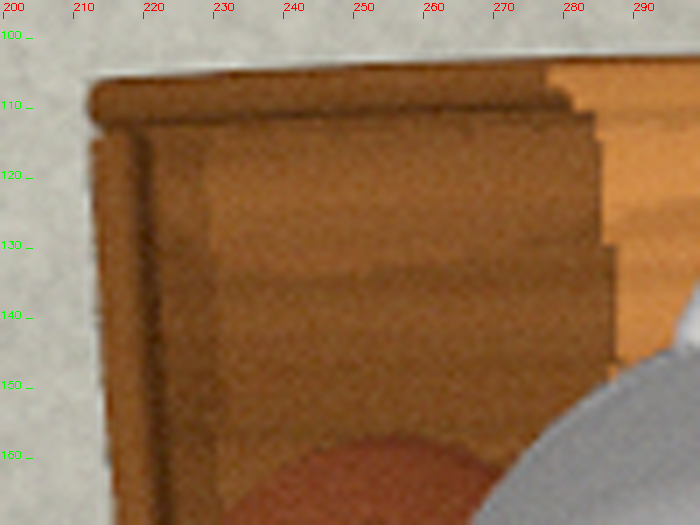

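View pics/wGr.png

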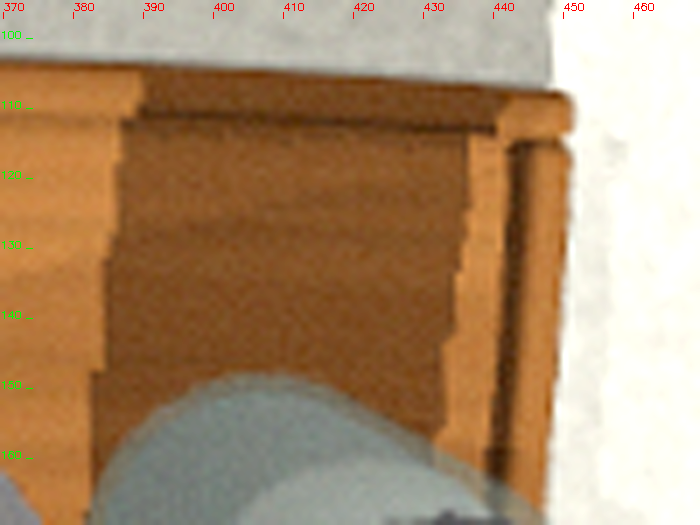

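Both cameras agree on the tray centre, about (0.6475, 0.0085), with yaw about −1.8°. I'll move over it and lower.

jog_arm(increments=[[[0.3,0,0.6,0,0,0,0.8],[0.6,0,1.3,0,0,0,0.8],[0.8,0,1.9,0,0,0,0.8],[0.8,0,1.9,0,0,0,0.8],[0.8,0,1.9,0,0,0,0.8],[0.8,0,1.9,0,0,0,0.8]]])

```text
t: 24.55
position: [0.6486, 0.008, 0.2693]
tool_rot: [0.012, 0.707, -0.707, -0.012]
wrist_force: [-0.4, 0.2, -8.1]
finger_gap: 0.155
```

Run:
```python
from h import *
for i in range(3): viewer.capture('wrist')
where();plan([0.6475,0.0085,0.125],-91.85)
```

```text
t 24.7 pos [0.6486 0.0081 0.2692] jaw -91.89 tilt y [ 0.      0.0001 -1.    ] F [ 0.6912 -0.5399 -8.2335] M [ 0.0137  0.1391 -0.0327] gap mm 13.742348678990213 q [-0.1701  0.3203  1.3748  0.0001  1.4464  1.4337]
shift cm [ 0.12 14.42 -0.03] rotvec [ 0.0001 -0.0007 -0.    ] deg 0.0 dist 14.4
```

jog_arm(increments=[[[0.1,1.5,0,0,0,0,0.8],[0.1,4,0,0,0,0,0.8],[0.1,6.5,0,0,0,0,0.8],[0.1,9,0,0,0,0,0.8],[0.1,11,0,0,0,0,0.8],[0.1,12.5,0,0,0,0,0.8],[0.1,13.7,0,0,0,0,0.8],[0.1,14.3,0,0,0,0,0.8],[0.1,14.4,0,0,0,0,0.8],[0.1,14.4,0,0,0,0,0.8]]])

```text
t: 25.7
position: [0.6481, 0.0079, 0.1259]
tool_rot: [-0.012, -0.707, 0.707, 0.011]
wrist_force: [0.2, -0.3, -7.7]
finger_gap: 0.15
```

Run:
```python
from h import *
look('wH',None)
im=viewer.capture('side')[:,:,::-1]; cv2.imwrite('pics/s4.png',im); crop(im,260,80,440,260,4,'pics/s4c.png')
```

```text
t 25.7 pos [0.6481 0.0079 0.1259] jaw -91.9 tilt y [ 0.0012 -0.0002 -1.    ] F [ 0.2406 -0.3079 -7.7008] M [-0.0044  0.113  -0.0336] gap mm 13.257488356382524 q [-0.1705  0.451   1.5001  0.      1.1892  1.4334]
```

View pics/wH.png

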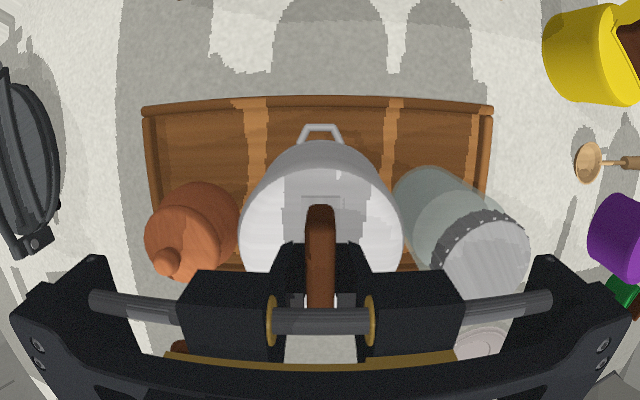

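View pics/s4c.png

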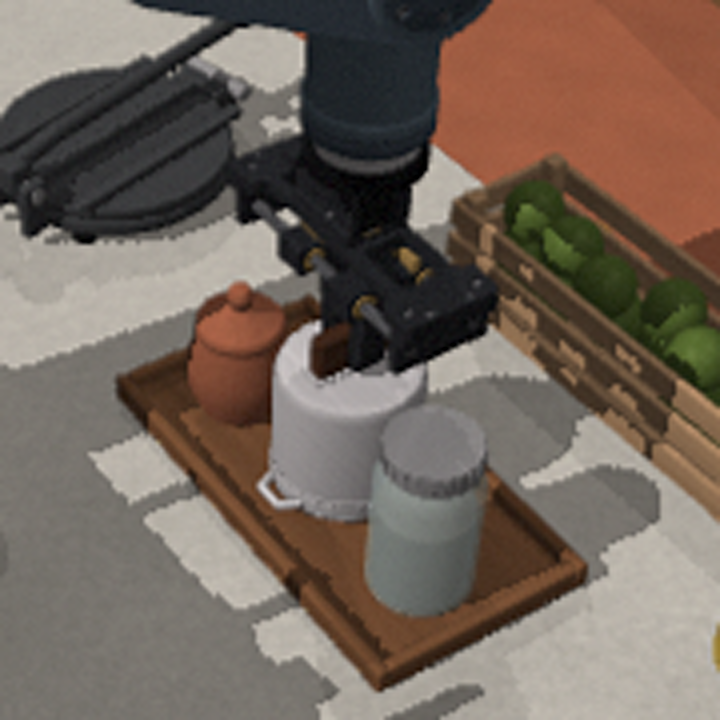

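The canister is centred between the pot and the jar: tray edges u = 143 and 493, canister u = 320. Its underside is about 11 mm above the floor, so I'll lower slowly.

jog_arm(increments=[[[0,0.3,0,0,0,0,0.8],[0,0.6,0,0,0,0,0.8],[0,0.8,0,0,0,0,0.8],[0,1.0,0,0,0,0,0.8],[0,1.1,0,0,0,0,0.8],[0,1.1,0,0,0,0,0.8]]])

```text
t: 26.4
position: [0.6479, 0.0078, 0.1145]
tool_rot: [-0.012, -0.707, 0.707, 0.012]
wrist_force: [0.6, -0.3, -5.1]
finger_gap: 0.156
```

jog_arm(increments=[[[0,0.05,0,0,0,0,0.8],[0,0.1,0,0,0,0,0.8],[0,0.1,0,0,0,0,0.8]]])

```text
t: 26.7
position: [0.6482, 0.008, 0.114]
tool_rot: [-0.012, -0.707, 0.707, 0.011]
wrist_force: [0.1, -0.1, -1.9]
finger_gap: 0.15
```

jog_arm(increments=[[[0,0.05,0,0,0,0,0.8],[0,0.1,0,0,0,0,0.8],[0,0.1,0,0,0,0,0.8]]])

```text
t: 27.0
position: [0.6481, 0.0079, 0.1129]
tool_rot: [-0.012, -0.707, 0.707, 0.011]
wrist_force: [-0.5, -0.4, 0.5]
finger_gap: 0.152
```

The weight is now fully on the tray (Fz about 0). I'll open slightly, since the jar is near, and retreat straight up.

jog_arm(increments=[[[0,0,0,0,0,0,1.6],[0,0,0,0,0,0,2.2],[0,0,0,0,0,0,2.8],[0,0,0,0,0,0,2.8],[0,-0.5,0,0,0,0,2.8],[0,-2,0,0,0,0,2.8],[0,-4,0,0,0,0,2.8],[0,-8,0,0,0,0,2.8],[0,-12,0,0,0,0,2.8],[0,-15,0,0,0,0,2.8]]])

```text
t: 28.0
position: [0.6484, 0.0079, 0.2669]
tool_rot: [-0.013, -0.707, 0.707, 0.01]
wrist_force: [1.4, -0.9, 1.2]
finger_gap: 0.319
```

jog_arm(increments=[[[0,-1,0,0,0,0,2.8],[0,-1,0,0,0,0,2.8],[0,-1,0,0,0,0,2.8]]])

```text
t: 28.3
position: [0.6468, 0.0081, 0.2708]
tool_rot: [0.011, 0.707, -0.707, -0.012]
wrist_force: [-0.1, 0.4, 0.4]
finger_gap: 0.32
```

Run:
```python
from h import *
look('wI',(230,60,420,240),4)
im=viewer.capture('side')[:,:,::-1]; cv2.imwrite('pics/s5.png',im); crop(im,280,80,440,260,4,'pics/s5c.png')
```

```text
t 28.3 pos [0.6468 0.0081 0.2708] jaw -91.91 tilt y [-0.002   0.0003 -1.    ] F [-0.0937  0.4007  0.3622] M [-0.0047  0.15    0.0044] gap mm 28.20354926726081 q [-0.1706  0.3167  1.3763 -0.      1.4507  1.4335]
```

View pics/wIc.png

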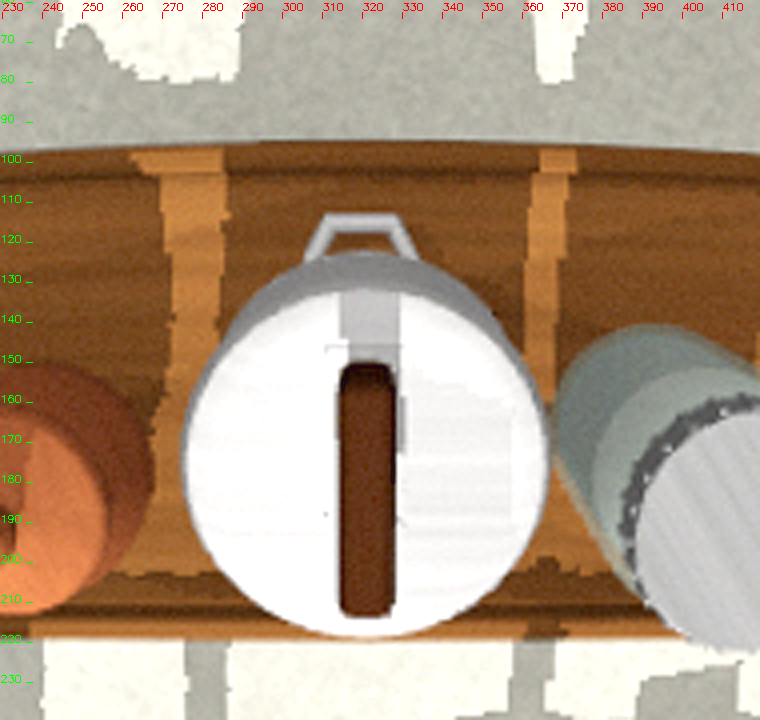

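View pics/s5c.png

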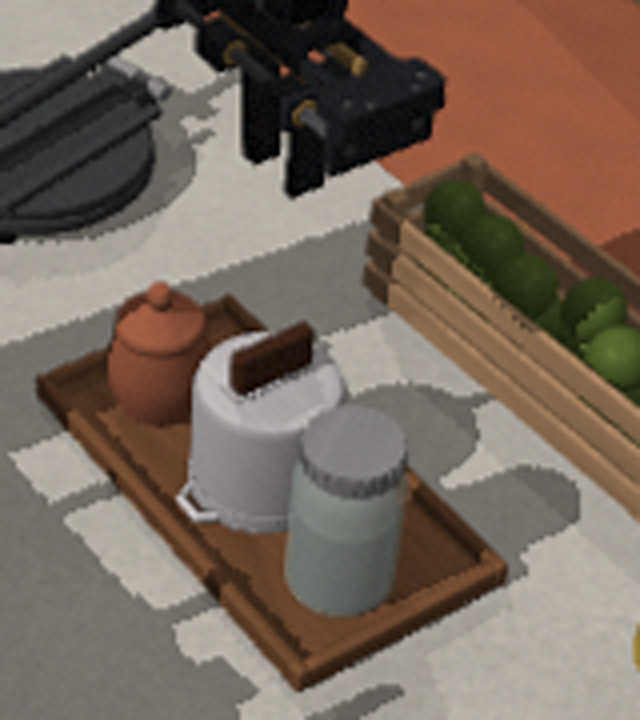

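The canister stands flat in the middle place, bar and ear in line at u about 321, pointing across the tray. Last check: nothing else has moved in the top view.

Run:
```python
from h import *
im=viewer.capture('top')[:,:,::-1].copy(); cv2.imwrite('pics/top1.png',im)
s=pickle.load(open('wI.pkl','rb'))
def C(l,x0=230,y0=60,k=4): return [(x0+(x+.5)/k-.5,y0+(y+.5)/k-.5) for x,y in l]
e=Wp(C([(325,214),(397,214)]),.017,s); b=Wp(C([(367,385),(367,616)]),.138,s)
print('ear edge normal',np.degrees(np.arctan2(*(e[1]-e[0])[::-1]))%180-90,'bar',np.degrees(np.arctan2(*(b[1]-b[0])[::-1]))%180,'bar centre',b.mean(0), 'ear mid',e.mean(0), np.degrees(np.arctan2(*(e.mean(0)-b.mean(0))[::-1])))
```

```text
ear edge normal -1.856534456406635 bar 178.21929378620473 bar centre [0.6485 0.0053] ear mid [0.7103 0.0048] -0.4992494928730692
```

View pics/top1.png

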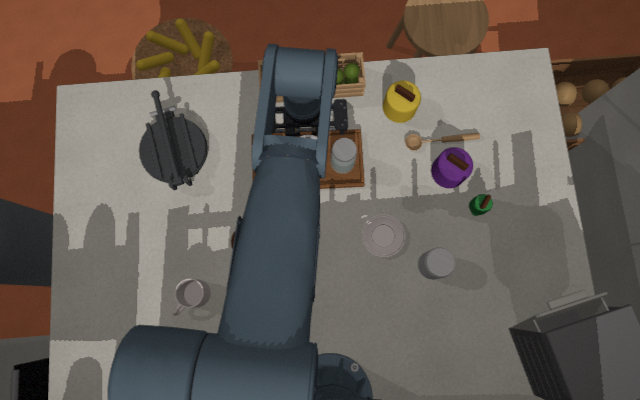

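Run:
```python
from workcell import arm
print(arm.sign_off())
```

```text
the job is handed in; nothing more can be done
None
```

The job is done and handed in at about 28.5 s of the allowed 72 s. The small canister stands in the bottom half, the top is on and twisted clockwise to lock, and the canister stands on the free middle place of the tray, let go.

**Last checks**
- **Lock:** the whole canister lifted together by its bar (7.5–8.7 N). On the tray, the bar measured −1.8° and the ear −1.9°, so they line up with each other and point across the tray.
- **Placing:** the wrist force was about 0 before I opened the gripper. The canister stands upright between the pot and the jar without touching either.
- **Other objects:** those visible in the final top view are where they were. The arm hid most of the mortar and the pot there. The mortar had last shown clearly unmoved in the side view taken as I lifted the locked canister, and the pot looked in place in the side view taken after I let go.

**What disagreed**
- **Wrist camera offset:** it reads about 1–2 mm off, depending on how the hand is turned, so I measured the cup from two yaws before fitting the top.
- **Canister position on the tray:** the last wrist image puts the bar's centre about 3 mm to one side of the tray centre in y. The arm's own position at release was within 1 mm of it. Either way it is inside the roughly 10 mm of room on each side.

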